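# Level the specimen shaker with a feeler blade, then load it

## Task

One of the two front levelling feet of the specimen shaker hangs clear of the bench, so it would rock when run: find which by sliding the feeler blade flat under the feet from the front (it goes in to about the middle of the disc under a loose foot and jams at one that stands), screw that foot down clockwise until it stands firmly on the bench, then try the blade again, first there and after that at the other front foot, to feel that it now jams against the disc at both. Then load the shaker: move each specimen pot from the carrying tray into the shaker well with the same number of dots, lowest number first, standing upright on the well's floor. At the end the feeler gauge must lie flat on its rubber mat again, and everything else on the bench stays where it is.

Things in the scene. Friction and masses are not known exactly. Their poses are not given: they have to be found in the camera images.
- shaker_front (a point): Bench point under the middle of the front face of the shaker (fixed, white, 250 deep x 290 wide x 88 high). x runs from its front to its back, y to its left seen from the robot. The levelling feet's axes are 70 in front of this face and 125 to either side. On top a plate (from 6 before to 256 behind the face, 156 to either side, top at 107) with a row of 4 square wells, rim at 127.
- foot_a_disc (a point): Levelling foot at one front corner; two alike, a or b may be the left one. A lug 40 wide at 40 to 52 mm height carries a vertical screw with a steel disc 44 across, 10 thick, at its lower end. The point is the centre of the disc's underside. One foot stands on the bench, the other hangs 5.5 to 8 mm clear. The screw drops 12 mm per turn (1.9 mm/rad) clockwise seen from above and stops at the bench.
- foot_a_bar (a point): Black bar knob on that foot's screw; turns and drops with it. Bar 56 long (this frame's x), 13 wide (y), 31 tall; grip its flat long sides from above. The point is on the screw's axis, 11 below the bar's top, 20 above its underside, 78 above the bench when the foot is down. Turns stiffly (0.06 N m) and stays where left.
- foot_b_disc (a point): As foot_a_disc, for the foot at the other front corner.
- foot_b_bar (a point): As foot_a_bar, for the foot at the other front corner.
- mat: Thin grey-green rubber mat fixed on the bench, 250 (x) x 130 (y) x 3 thick, on which the feeler gauge lies and belongs. Origin: centre of its underside, on the bench.
- feeler_grip (a point): The feeler gauge: black block handle 70 long (x), 24 wide at the top and 26 at the bottom (y), 32 tall, 130 g; a steel blade 18 wide, 3 thick sticks out of one end, flush with the underside. Point: centre of the handle, 16 above its underside; x points to the blade's tip, z up. It lies on its underside, blade flat; taken across its width from above.
- feeler_tip (a point): Middle of the blade's front edge: 97 ahead of the handle's centre (62 ahead of the handle's front end), 1.5 above the underside.
- tray: Flat aluminium carrying tray fixed on the bench, 330 (x) x 110 (y) x 4 thick. Origin: centre of its underside. Four places 72 apart along x, on a line 6 to the -y side of its middle, marked with 1 to 4 dots; place 1 is at the -x end, nearest the robot. Pots stand on some of the places; the others are empty.
- pot1_mid (a point): Specimen pot that starts on place 1 of the tray (may be absent). Upright closed squat pot 50 tall, 52 across, with a screw cap 56 across and 16 tall on top; 90 g. The point is on its axis half-way up, 25 above its underside; z is the pot's axis.
- well1 (a point): Well 1 of the shaker: centre of its floor, 111 above the bench. The well is 66 x 64 mm inside, 16 deep, 70 from its neighbour's centre.
- pot2_mid (a point): Specimen pot that starts on place 2 of the tray (may be absent). Upright closed squat pot 50 tall, 52 across, with a screw cap 56 across and 16 tall on top; 90 g. The point is on its axis half-way up, 25 above its underside; z is the pot's axis.
- well2 (a point): Well 2 of the shaker: centre of its floor, 111 above the bench. The well is 66 x 64 mm inside, 16 deep, 70 from its neighbour's centre.
- pot3_mid (a point): Specimen pot that starts on place 3 of the tray (may be absent). Upright closed squat pot 50 tall, 52 across, with a screw cap 56 across and 16 tall on top; 90 g. The point is on its axis half-way up, 25 above its underside; z is the pot's axis.
- well3 (a point): Well 3 of the shaker: centre of its floor, 111 above the bench. The well is 66 x 64 mm inside, 16 deep, 70 from its neighbour's centre.
- pot4_mid (a point): Specimen pot that starts on place 4 of the tray (may be absent). Upright closed squat pot 50 tall, 52 across, with a screw cap 56 across and 16 tall on top; 90 g. The point is on its axis half-way up, 25 above its underside; z is the pot's axis.
- well4 (a point): Well 4 of the shaker: centre of its floor, 111 above the bench. The well is 66 x 64 mm inside, 16 deep, 70 from its neighbour's centre.
- phone: A bystander, the phone (152 x 73 x 9, lying flat; origin under its centre): to be left where it is.
- gel: A bystander, the gel bottle (clear bottle 56 across, 160 tall; origin under its centre): to be left where it is.
- tape: A bystander, the tape roll (ring 90 across, 24 tall, lying flat; origin under its centre): to be left where it is.
- torch: A bystander, the torch (lying, 150 long, 28 thick; origin under its middle, lamp end to +x): to be left where it is.
- mug: A bystander, the mug (82 across, 95 tall, handle to +y; origin under its centre): to be left where it is.
- stapler: A bystander, the stapler (120 x 34 x 42; origin under its centre): to be left where it is.
Things that resemble listed ones, but are neither listed nor needed, are in the scene too. Leave any yellow look-alike of the part that bears pot4_mid alone.

How it is judged (in metres and radians):
On the way, in this order (a step that is already met when the one before it is completed fails the run):
1. the held feeler blade has been slid under the disc of the foot that hangs clear (tip within 14 mm of the disc's centre) (horizontal distance between feeler_tip and foot_b_disc below 0.014 m and z of feeler_tip in the frame of foot_b_disc below 0 m and contact force between the fingers and feeler above 1 N), for 0.1 s.
2. that foot is screwed down until its disc stands on the bench (gap under 1.5 mm) (height (world z) of each of foot_a_disc, foot_b_disc below 0.0015 m), for 0.2 s.
3. the held blade has been tried flat at that foot again and jams against the edge of its disc (pressed with more than 0.5 N) (height (world z) of foot_b_disc below 0.0015 m and contact force between feeler and foot_b_screw above 0.5 N and horizontal distance between feeler_tip and foot_b_disc between 0.016 and 0.03 m and angle between feeler_grip's own z axis and vertical below 0.2 rad and contact force between the fingers and feeler above 1 N).
4. then the held blade has been tried at the other front foot and jams there too (more than 0.5 N) (height (world z) of foot_a_disc below 0.0015 m and contact force between feeler and foot_a_screw above 0.5 N and horizontal distance between feeler_tip and foot_a_disc between 0.016 and 0.03 m and angle between feeler_grip's own z axis and vertical below 0.2 rad and contact force between the fingers and feeler above 1 N).
5. pot 1 stands in well 1, let go (skipped if there is no pot 1) (horizontal distance between pot1_mid and well1 below 0.012 m and z of pot1_mid in the frame of well1 between 0.02 and 0.03 m and angle between pot1_mid's own z axis and vertical below 0.12 rad and contact force between the fingers and pot1 below 0.2 N), for 0.2 s.
6. pot 2 stands in well 2, let go (skipped if there is no pot 2) (horizontal distance between pot2_mid and well2 below 0.012 m and z of pot2_mid in the frame of well2 between 0.02 and 0.03 m and angle between pot2_mid's own z axis and vertical below 0.12 rad and contact force between the fingers and pot2 below 0.2 N), for 0.2 s.
7. pot 3 stands in well 3, let go (skipped if there is no pot 3) (horizontal distance between pot3_mid and well3 below 0.012 m and z of pot3_mid in the frame of well3 between 0.02 and 0.03 m and angle between pot3_mid's own z axis and vertical below 0.12 rad and contact force between the fingers and pot3 below 0.2 N), for 0.2 s.
8. pot 4 stands in well 4, let go (skipped if there is no pot 4) (horizontal distance between pot4_mid and well4 below 0.012 m and z of pot4_mid in the frame of well4 between 0.02 and 0.03 m and angle between pot4_mid's own z axis and vertical below 0.12 rad and contact force between the fingers and pot4 below 0.2 N), for 0.2 s.
At the end, for the whole second after the job is handed in: Both front feet stand on the bench (gap under 1.5 mm); the feeler gauge lies flat on its mat, the centre of its handle over the mat, let go; every pot present stands upright (within 7 degrees) on the floor of the well of its number, within 12 mm of the well's centre (all of step 2 and x of feeler_grip in the frame of mat between -0.12 and 0.12 m and y of feeler_grip in the frame of mat between -0.065 and 0.065 m and z of feeler_grip in the frame of mat below 0.025 m and angle between feeler_grip's own z axis and vertical below 0.1 rad and linear speed of feeler below 0.02 m/s and horizontal distance between pot1_mid and well1 below 0.012 m and z of pot1_mid in the frame of well1 between 0.02 and 0.03 m and angle between each of pot1_mid, pot2_mid, pot3_mid, pot4_mid's own z axis and vertical below 0.12 rad and horizontal distance between pot2_mid and well2 below 0.012 m and z of pot2_mid in the frame of well2 between 0.02 and 0.03 m and horizontal distance between pot3_mid and well3 below 0.012 m and z of pot3_mid in the frame of well3 between 0.02 and 0.03 m and horizontal distance between pot4_mid and well4 below 0.012 m and z of pot4_mid in the frame of well4 between 0.02 and 0.03 m); the robot touches nothing.
It fails at once if a bystander (phone, gel bottle, tape roll, torch, mug or stapler) is moved by more than 40 mm (distance of any of phone, gel, tape, torch, mug, stapler from where it was at the start of the episode above 0.04 m).
Of pot1, pot2, pot3, pot4 only 2 to 4 are there at a start; the rules pass over those that are not, and their reading is None.
At some moment in a run one of feeler, pot1, pot2, pot3, pot4 may be knocked a few centimetres aside while the robot is not near it.
It also fails if it takes over 210 s, if anything falls off the work surface, if the arm or the gripper's body presses on something with over 40 N, if the wrist force passes 120 N, or if a joint passes its speed limit or range.

## Robot

A 6-joint arm with a two-finger parallel gripper is mounted at the origin on the work surface. World frame = base frame: x ahead of the robot, y to its left, z up, the work surface at z = 0. Lengths are in mm, angles in degrees, forces in N, time in s.
With the tool pointing down it reaches from about 350 to 850 mm from the base axis. Payload 8.1 kg.
Tool frame: the origin (TCP) lies on the centre line of the jaws, within the pads' length; the fingertips stand r.tip_extent ahead of it and the grasp point (between the pads) lies 8 mm behind it (r.tip_extent is the distance from the TCP to the fingertips, in mm); z points along the fingers, y is the direction in which the jaws open and shut (so a half turn about z gives the same grasp; the last joint's range is limited). The gripper opens to 85 mm and grips with 20 to 120 N. Pads are 22 mm wide; open, the fingers measure 114 mm over their backs; the gripper's body (76 mm by 85 mm) begins 54 mm behind the grasp point. The pads swing forward as they close: fully open they stand 13 mm farther back than shut.
Start: joints at [58.648, 7.471, 85.268, -0, 87.261, -4.893], TCP at [267.317, 537.166, 242.292] pointing down, gripper open.
Joint ranges: [-169.43, 169.43], [-51.17, 129.36], [1.28, 143.12], [-76.62, 256.62], [0, 156.53], [-152.29, 152.29]. Speed limits (degrees/s): [136.94, 136.94, 159.86, 180, 180, 180].

## Interface

Orientations are given as [roll, pitch, yaw] about the fixed x, y, z axes, in that order (R = Rz(yaw) Ry(pitch) Rx(roll)).
In Python, from bench import sense, optics, hand_in, spotter, r gives the robot as it stands.
- The arm moves only by the tool apply_moves, never from a script. Its argument "series" is a list of rows, each a list of 3 entries, a list of its own where there are three numbers: the opening, from 0 (shut) to 1 (fully open), then the shift along the world's x, y, z in m, then the turn about the world's z in rad. In form: [[grip, [x, y, z], turn], ...]. A call has 1 to 5 rows; each row is the pose to reach, as a shift and turn from the pose measured when the call began; what a row does not reach only later rows make up. A row lasts 1/8 s, in which the tool goes at most 62.5 mm and 10.7 degrees, less where a joint would pass 70% of its speed; a pose out of reach is approached as far as the arm can. A call with a gripper value outside its range is refused whole. The fingers move at their own pace and stop on an object; "grip_force" is the grip in N (left out, the last holds). Time passes only in rows, so rows that repeat a pose let the fingers close. It gives the time, the measured TCP pose, the force and the opening at its end, in the units of the state.
- sense(): the state, without advancing time (a new reading comes with each control period).
- optics.snapshot(name): name is "side" or "top" or "wrist"; returns a dict with "color" (480x640x3 uint8, blue, green, red), "intrinsics" (3x3 intrinsics, pixels), "rvec" (rotation vector, rad) and "tvec" (3), from world to camera coordinates, as OpenCV has them. Camera axes: x right, y down, z forward; pixel columns grow to the right and rows downward; lengths in mm; the calibration is good to about 2 mm. A picture is of the moment at which its call begins. There is no depth.
- hand_in(): hands the job in, once; it reports no verdict.
Trained networks look in a picture, given as the dict that the camera call returned (one of the last four; its "shot" number tells which), for a name from the list of things; names that differ only in an ending like _2 or _b are one class to them, and where a whole thing is asked for, a point or a joint stands for the part that bears it (a point fixed in the world has none). Each returns a list of dicts, best first, with "p" (0 to 1); they miss things now and then, are a little off and sometimes report something else, mostly with a low value. They report only what shows in the picture. A call takes as long as a camera call. They do not tell look-alikes from the thing itself.
- spotter.search_frame(picture, query): "xyz" ([x, y, z] in mm, in the coordinates of the camera as it stood for that picture, good to about 4 mm: the middle of the surface that is visible of it).
- spotter.masks_of(picture, query): "mask" (480x640 bool, what is visible of it).
The state is a dict: "time": time; "joint_pos": joint angles; "qd": joint speeds; "joint_efforts": joint torques, N m; "tool_pos": TCP position; "tcp_rot": TCP orientation; "ft_force": force on the tool from outside, world axes, zero at the start; "wrist_torque": the same for the moment, N m; "finger_gap": finger opening in mm.
Only numpy, scipy, OpenCV 4.12 (cv2) and the standard library are available. Lean on these libraries where they do the work, as an engineer would, in place of code of your own. Each camera call takes 0.05 s, during which the arm holds its last target.

## Working session

There is one attempt and no reset: what is moved stays moved. The work goes in short steps, Python scripts to look and compute and a tool call to move; the robot and the scene stay as the last step left them, time stands still between calls to the robot, and variables do not carry over. Pictures are saved under pics/ and viewed, and the job is handed in when it is done.

Besides the shell and the picture viewer there is one more tool, called after "Request:" as name(argument=value, ...) on one line, values as JSON. apply_moves: Moves the arm, as the interface text tells. Its arguments: {"type":"object","properties":{"series":{"type":"array"},"grip_force":{"type":"number"}},"required":["series"]}

```bash
ls -la; mkdir -p pics; cat > h.py <<'E'
import numpy as np, cv2
from bench import sense, optics, hand_in, spotter, r
def w2c(s):
    R=cv2.Rodrigues(np.array(s['rvec'],float))[0]; return R,np.array(s['tvec'],float).ravel()
def cam2w(s,p):
    R,t=w2c(s); return R.T@(np.array(p)-t)
def proj(s,P):
    return cv2.projectPoints(np.array(P,float).reshape(-1,3),np.array(s['rvec'],float),np.array(s['tvec'],float),np.array(s['intrinsics'],float),None)[0].reshape(-1,2)
def unproj(s,px,z):
    R,t=w2c(s);K=np.array(s['intrinsics'],float)
    o=-R.T@t; out=[]
    for u,v in np.array(px,float).reshape(-1,2):
        d=R.T@np.linalg.solve(K,[u,v,1]); out.append(o+d*(z-o[2])/d[2])
    return np.array(out)
E
python3 - <<'E'
from h import *
print(sense(), r.tip_extent)
for n in ['top','side','wrist']:
    s=optics.snapshot(n); cv2.imwrite(f'pics/{n}0.png',s['color'])
    R,t=w2c(s); print(n,-R.T@t,R[2],s['intrinsics'])
    if n=='wrist': continue
    for q in ['feeler_grip','feeler_tip','foot_a_disc','foot_a_bar','shaker_front','mat','tray','pot1_mid','well1','phone','gel','tape','torch','mug','stapler']:
        for d in spotter.search_frame(s,q)[:6]:
            w=cam2w(s,d['xyz']); print(q,round(d['p'],2),w.round(0),proj(s,w).round(0)[0])
E
```

```text
total 12
drwxr-xr-x  3 agent agent 4096 Dec  7 14:05 .
drwxr-xr-x 23 root  root  4096 Dec  7 14:04 ..
drwxr-xr-x  2 agent agent 4096 Dec  7 14:05 pics
{'time': 0.0, 'joint_pos': array([ 5.86474630e+01,  7.51404046e+00,  8.53311883e+01,  2.05704366e-03,
        8.72596122e+01, -4.89461271e+00]), 'qd': array([-0.00887371,  0.04762858, -0.00107954,  0.05616654,  0.09815802,
       -0.04841454]), 'joint_efforts': array([ 1.64413694e-03, -5.69396245e+01, -5.00552237e+01, -2.67085170e-04,
        1.47448678e-02, -3.05989192e-05]), 'tool_pos': array([267.03127732, 536.71216432, 241.23722894]), 'tcp_rot': array([-1.79895717e+02, -1.09923823e-02,  1.53541965e+02]), 'ft_force': array([-0.62629778, -0.47705881,  0.61356939]), 'wrist_torque': array([0.00669755, 0.0134917 , 0.01080384]), 'finger_gap': 85.23022740270005} 11.0
top [ 312.02581788  -14.8988498  1162.99954011] [ 0.20736375  0.00435147 -0.97825423] [[435.03971113   0.         315.22478485]
 [  0.         435.03971113 236.6397889 ]
 [  0.           0.           1.        ]]
feeler_grip 0.75 [ 427. -339.   32.] [440. 289.]
feeler_tip 0.6
[... 1866 characters left out ...]
. 240.]
phone 0.77 [ 719. -335.    9.] [402. 338.]
phone 0.5 [516. 105.  24.] [290. 242.]
phone 0.5 [ 426. -349.   27.] [299. 362.]
gel 0.68 [698. 250.  99.] [331. 187.]
gel 0.42 [518. 106.  21.] [290. 242.]
tape 0.65 [581. 482.  26.] [282. 172.]
torch 0.95 [ 469. -520.   20.] [335. 418.]
torch 0.75 [719. -37. 106.] [367. 240.]
mug 0.64 [ 635. -470.   55.] [394. 376.]
mug 0.48 [715. -39. 108.] [366. 240.]
mug 0.35 [402. 492.  30.] [233. 177.]
stapler 0.73 [405. 491.  29.] [234. 177.]
wrist [191.76610093 574.9100441  374.08142518] [ 0.2926698  -0.14399055 -0.94531006] [[406.72894386   0.         316.88435301]
 [  0.         406.72894386 237.10836752]
 [  0.           0.           1.        ]]
```

View pics/top0.png

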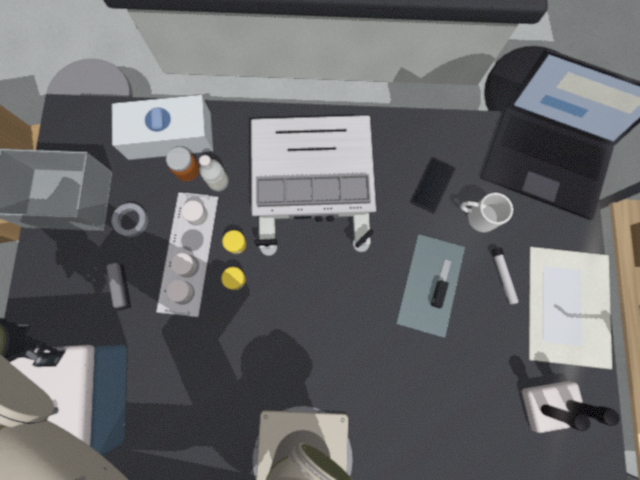

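View pics/side0.png

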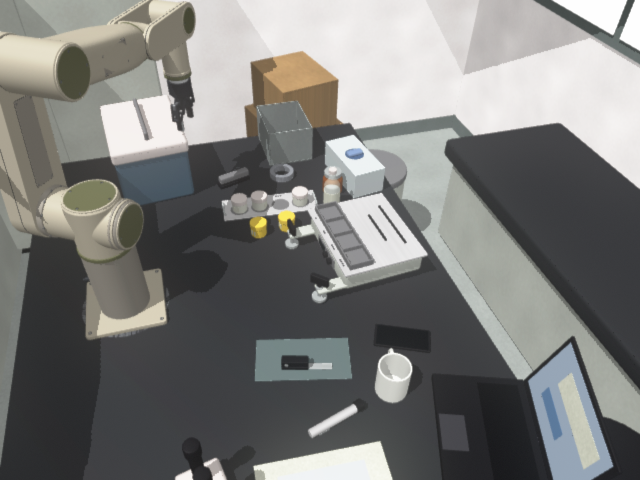

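View pics/wrist0.png

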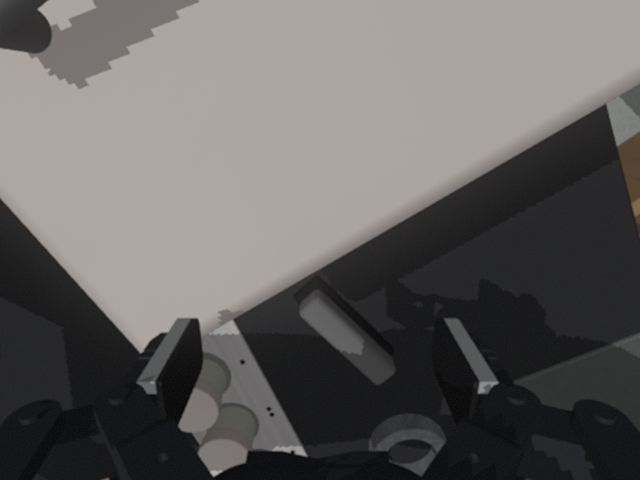

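The top view shows the shaker at (312,165), feet at (267,243) and (362,240), and the gauge on its mat at (441,285). White pots stand at tray px (180,291), (183,264) and (194,210), with place 3 at (192,239) empty. There are yellow look-alikes at (234,241) and (233,278). Next I'll look at close crops.

```bash
python3 - <<'E'
import cv2,numpy as np
a=cv2.imread('pics/top0.png');b=cv2.imread('pics/side0.png')
def c(im,x,y,w,h,k): return cv2.resize(im[y:y+h,x:x+w],None,fx=k,fy=k,interpolation=cv2.INTER_CUBIC)
cv2.imwrite('pics/c1.png',c(a,235,170,160,90,5))
cv2.imwrite('pics/c2.png',c(b,260,180,160,130,5)[:600])
cv2.imwrite('pics/c3.png',c(a,390,230,80,110,5))
E
```

```text
(no output)
```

View pics/c1.png

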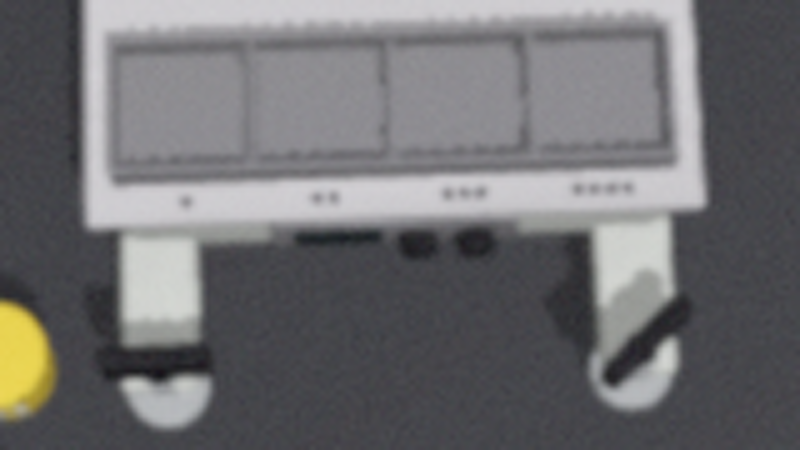

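View pics/c2.png

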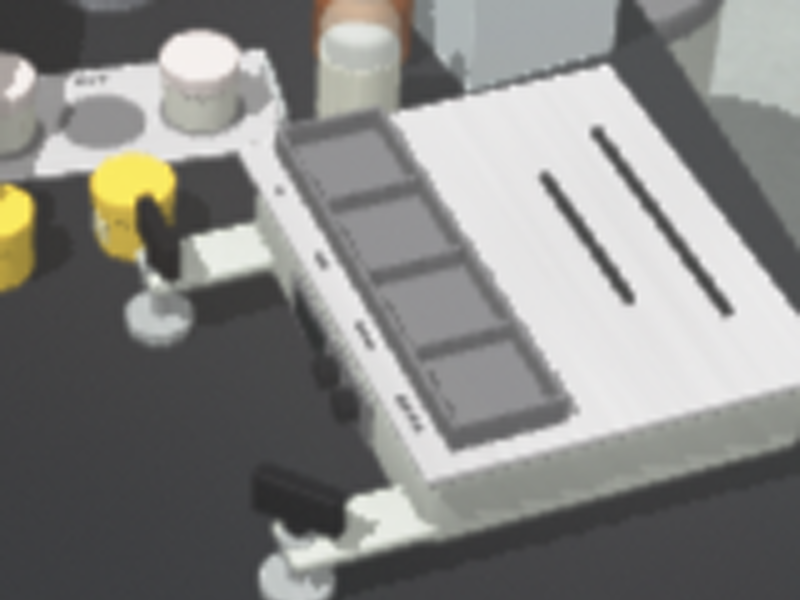

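View pics/c3.png

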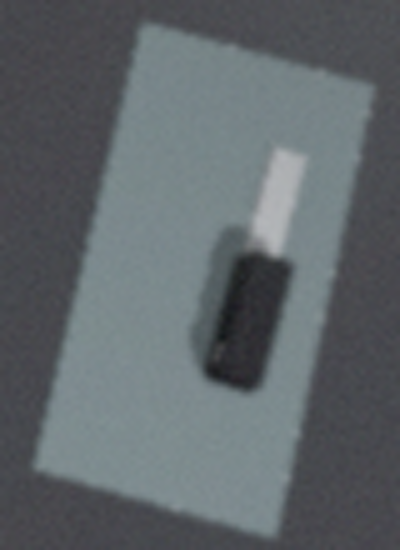

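```bash
python3 - <<'E'
from h import *
s=optics.snapshot('top')
T=lambda pts,z:unproj(s,[[235+u/5-.4,170+v/5-.4] for u,v in pts],z)
P=T([(86,230),(706,208)],107); print('plate front',P.round(1))
d=P[0]-P[1]; print('yaw of y axis',np.degrees(np.arctan2(-d[0],d[1])),np.linalg.norm(d))
P=unproj(s,[(251.5,117.5),(371.5,115)],107); print('back',P.round(1))
for z in (10,16): print('disc L,R',z,T([(168,384),(632,367)],z).round(1))
print('dots',T([(185,202),(325,198),(465,193),(603,188)],107).round(1))
M=lambda pts,z:unproj(s,[[390+u/5-.4,230+v/5-.4] for u,v in pts],z)
P=M([(146,21),(375,87),(278,537),(34,468)],3);print('mat',P.round(1),P.mean(0))
P=M([(238,252),(292,260),(258,392),(206,374)],32);print('handle top',P.round(1),P.mean(0))
P=M([(275,148),(307,154)],3);print('tip',P.round(1),P.mean(0))
for n in('top','side'):
    q=optics.snapshot(n)
    for nm in ('pot1_mid','foot_a_bar'):
      for d in spotter.masks_of(q,nm)[:7]:
        m=d['mask'];ys,xs=np.nonzero(m);print(n,nm,round(d['p'],2),m.sum(),xs.mean().round(1),ys.mean().round(1))
E
```

```text
plate front [[ 583.4  150.7  107. ]
 [ 607.3 -159.8  107. ]]
yaw of y axis 4.404290984645183 311.4166979859054
back [[ 849.5  170.   107. ]
 [ 869.7 -145.8  107. ]]
disc L,R 10 [[ 524.5  115.8   10. ]
 [ 543.8 -134.    10. ]]
disc L,R 16 [[ 523.4  115.1   16. ]
 [ 542.6 -133.4   16. ]]
dots [[ 599.9  102.   107. ]
 [ 604.8   31.8  107. ]
 [ 610.2  -38.5  107. ]
 [ 615.6 -107.8  107. ]]
mat [[ 577.1 -292.2    3. ]
 [ 545.4 -416.2    3. ]
 [ 304.7 -358.1    3. ]
 [ 335.  -231.1    3. ]] [ 440.57128594 -324.38009038    3.        ]
handle top [[ 449.1 -331.9   32. ]
 [ 446.  -360.    32. ]
 [ 377.3 -340.8   32. ]
 [ 385.4 -314.2   32. ]] [ 414.45655193 -336.75116114   32.        ]
tip [[ 509.7 -361.1    3. ]
 [ 507.1 -378.3    3. ]] [ 508.37730538 -369.70672313    3.        ]
top pot1_mid 0.68 442 179.2 290.9
top foot_a_bar 0.68 144 265.0 241.9
side pot1_mid 0.68 281 238.9 202.4
side pot1_mid 0.59 7253 365.0 239.3
side foot_a_bar 0.3 7299 365.1 239.4
```

Request:
apply_moves(series=[[1,[0.03,-0.055,0.03],0],[1,[0.06,-0.11,0.04],0],[1,[0.09,-0.165,0.04],0],[1,[0.11,-0.22,0.04],0.05],[1,[0.13,-0.28,0.04],0.1]])

```text
time: 2.62
tool_pos: [396.5, 259.5, 282.5]
tcp_rot: [180.0, 0.0, 159.4]
ft_force: [1.2, -0.0, -0.2]
finger_gap: 85.4
```

Request:
apply_moves(series=[[1,[0.02,-0.055,0],0],[1,[0.03,-0.115,0],0],[1,[0.03,-0.175,0],0],[1,[0.03,-0.235,0],0],[1,[0.03,-0.295,0],0]])

```text
time: 3.25
tool_pos: [426.2, -37.4, 282.9]
tcp_rot: [180.0, 0.1, 159.4]
ft_force: [1.6, 0.3, 0.5]
finger_gap: 85.1
```

Request:
apply_moves(series=[[1,[-0.0,-0.06,0],0],[1,[-0.01,-0.12,0],0],[1,[-0.015,-0.18,0],0],[1,[-0.02,-0.24,-0.02],0.04],[1,[-0.02,-0.28,-0.04],0.06]])

```text
time: 3.88
tool_pos: [405.6, -320.2, 242.9]
tcp_rot: [-180.0, 0.2, 162.8]
ft_force: [-0.2, 0.8, -0.2]
finger_gap: 85.4
```

```bash
python3 - <<'E'
from h import *
s=optics.snapshot('wrist'); cv2.imwrite('pics/w1.png',s['color'])
print(sense()['tool_pos'])
E
```

```text
[ 404.0839529  -322.72540818  238.97856353]
```

View pics/w1.png

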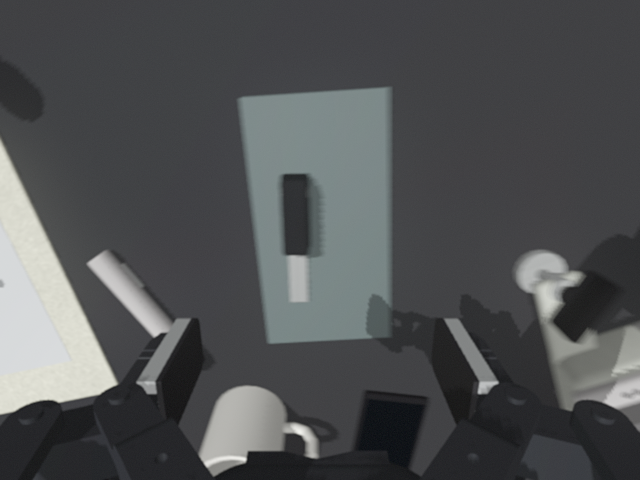

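```bash
python3 - <<'E'
from h import *
im=cv2.imread('pics/w1.png')
c=lambda x,y,w,h,k:cv2.resize(im[y:y+h,x:x+w],None,fx=k,fy=k,interpolation=cv2.INTER_CUBIC)
a=c(250,160,90,150,4); b=c(490,230,150,150,4)
o=np.zeros((600,700,3),np.uint8); o[:a.shape[0],:360]=a; cv2.imwrite('pics/c4.png',a); cv2.imwrite('pics/c5.png',b)
E
```

```text
(no output)
```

View pics/c4.png

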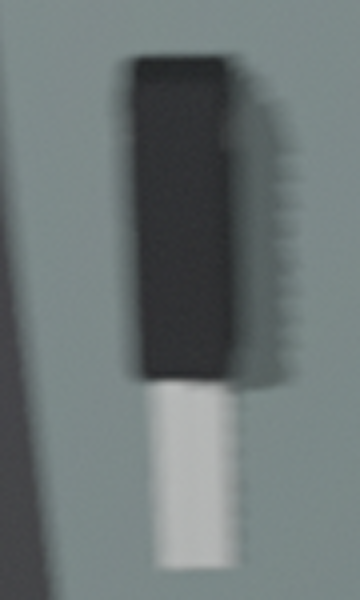

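View pics/c5.png

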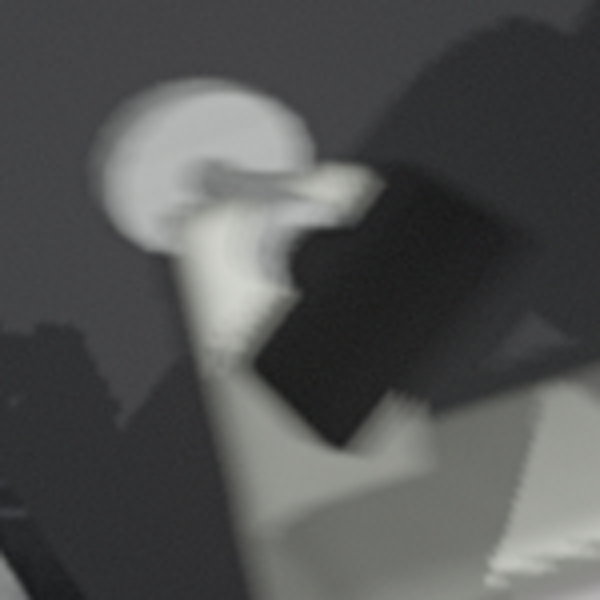

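```bash
cat >> h.py <<'E'
import pickle
def snap(n,f):
    s=optics.snapshot(n); cv2.imwrite(f'pics/{f}.png',s['color']); pickle.dump(s,open(f'{f}.pkl','wb')); return s
def load(f): return pickle.load(open(f'{f}.pkl','rb'))
def crop(f,x,y,w,h,k):
    im=cv2.imread(f'pics/{f}.png'); cv2.imwrite(f'pics/{f}_c{x}_{y}.png',cv2.resize(im[y:y+h,x:x+w],None,fx=k,fy=k,interpolation=cv2.INTER_CUBIC))
def cu(f,x,y,k,pts,z):
    return unproj(load(f),[[x+u/k-.5+.5/k,y+v/k-.5+.5/k] for u,v in pts],z)
E
python3 - <<'E'
from h import *
snap('wrist','w2');print(sense()['tool_pos'],sense()['tcp_rot'])
crop('w2',250,160,90,150,4)
E
```

```text
[ 404.25860746 -320.03656285  239.70361064] [ 1.79902430e+02 -1.32084015e-01  1.62624397e+02]
```

View pics/w2_c250_160.png

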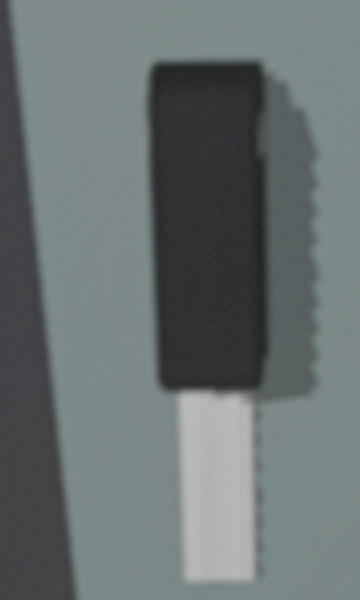

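```bash
python3 - <<'E'
from h import *
P=cu('w2',250,160,4,[(152,72),(262,72),(262,388),(162,388)],35);print(P.round(1),P.mean(0))
b=cu('w2',250,160,4,[(184,581),(255,581)],6);print(b.round(1)); t=b.mean(0)
b2=cu('w2',250,160,4,[(179,392),(254,392)],6); print(b2.round(1))
d=t-b2.mean(0);print(np.degrees(np.arctan2(d[1],d[0])),np.linalg.norm(d))
a=np.arctan2(d[1],d[0]); print('ctr from tip',t-97*np.array([np.cos(a),np.sin(a),0]))
d=P[2:].mean(0)-P[:2].mean(0);print(np.degrees(np.arctan2(d[1],d[0])),np.linalg.norm(d))
E
```

```text
[[ 377.  -339.1   35. ]
 [ 383.7 -317.3   35. ]
 [ 451.2 -338.3   35. ]
 [ 444.6 -359.5   35. ]] [ 414.11878264 -338.55215468   35.        ]
[[ 506.2 -376.1    6. ]
 [ 511.5 -359.     6. ]]
[[ 457.2 -361.3    6. ]
 [ 462.6 -344.     6. ]]
-16.977759431256146 51.17464132011135
ctr from tip [ 416.09452683 -339.23300519    6.        ]
-17.03129170658083 70.62517307157341
```

Request:
apply_moves(series=[[1,[0.011,-0.019,-0.06],0.005],[1,[0.011,-0.019,-0.12],0.005],[1,[0.011,-0.019,-0.17],0.005],[1,[0.011,-0.019,-0.205],0.005],[1,[0.011,-0.019,-0.205],0.005]])

```text
time: 4.6
tool_pos: [413.4, -336.5, 31.9]
tcp_rot: [179.7, -0.5, 162.9]
ft_force: [0.1, -0.2, -0.7]
finger_gap: 85.6
```

```bash
python3 - <<'E'
from h import *
snap('wrist','w3');print(sense()['tool_pos'],sense()['tcp_rot'])
E
```

```text
[ 414.90735536 -338.09808199   34.43998128] [179.83833878  -0.24266691 162.93058437]
```

View pics/w3.png

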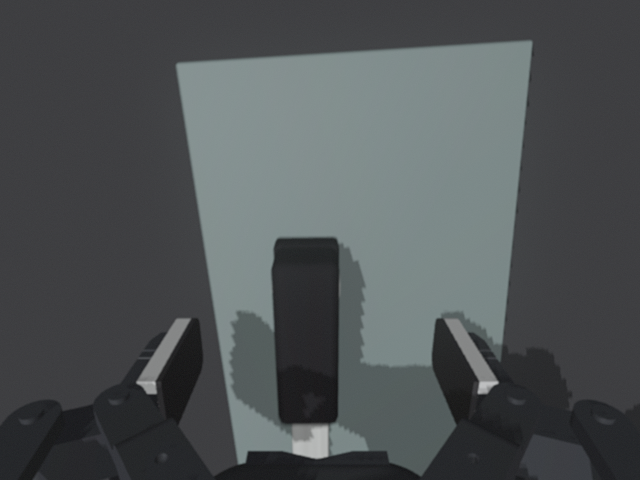

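Request:
apply_moves(series=[[1,[0,-0.001,-0.0175],0],[1,[0,-0.001,-0.0175],0],[0.3,[0,-0.001,-0.0175],0],[0.2,[0,-0.001,-0.0175],0],[0.2,[0,-0.001,-0.0175],0]], grip_force=50)

```text
time: 5.28
tool_pos: [415.1, -339.3, 17.4]
tcp_rot: [179.9, -0.2, 162.9]
ft_force: [0.3, -0.3, 0.1]
finger_gap: 31.9
```

Request:
apply_moves(series=[[0.1,[0,0,0],0],[0.1,[0,0,0],0],[0.1,[0,0,0],0],[0.1,[0,0,0],0],[0.1,[0,0,0],0]])

```text
time: 5.9
tool_pos: [415.3, -339.5, 17.7]
tcp_rot: [179.9, -0.2, 162.9]
ft_force: [-0.5, 1.2, 4.9]
finger_gap: 24.4
```

Request:
apply_moves(series=[[0.1,[0,0,0.03],0],[0.1,[0,0,0.08],0],[0.1,[0,0,0.13],0],[0.1,[0,0.0,0.15],0],[0.1,[0,0.0,0.15],0]])

```text
time: 6.52
tool_pos: [416.1, -340.2, 169.2]
tcp_rot: [180.0, -0.0, 162.9]
ft_force: [0.3, 0.0, -1.4]
finger_gap: 24.4
```

```bash
python3 - <<'E'
from h import *
snap('wrist','w4');print(sense()['tool_pos'],sense()['tcp_rot'])
crop('w4',230,300,180,150,4)
E
```

```text
[ 415.25773346 -339.47295097  167.26958094] [ 1.79875793e+02 -1.74056235e-01  1.62926818e+02]
```

View pics/w4.png

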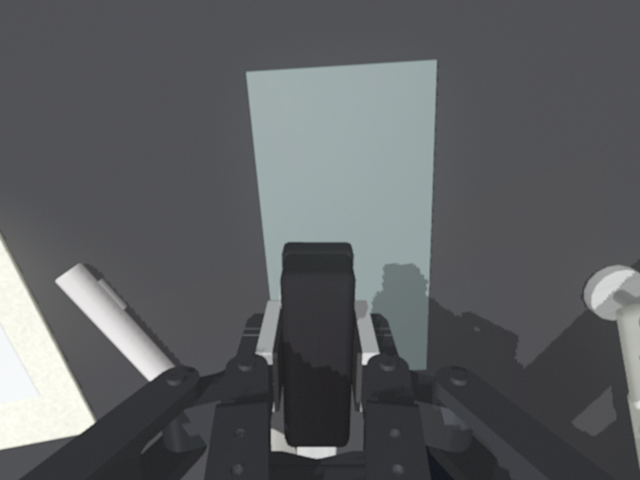

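Request:
apply_moves(series=[[0.1,[-0.003,0.055,0],0.1],[0.1,[-0.007,0.11,0],0.25],[0.1,[-0.012,0.165,-0.03],0.375],[0.1,[-0.0143,0.1945,-0.08],0.375],[0.1,[-0.0143,0.1945,-0.107],0.375]])

```text
time: 7.2
tool_pos: [397.4, -141.2, 55.3]
tcp_rot: [179.6, -0.5, -175.4]
ft_force: [-0.3, -0.1, -0.6]
finger_gap: 24.5
```

```bash
python3 - <<'E'
from h import *
s=snap('top','t1');print(sense()['tool_pos'],sense()['tcp_rot'],sense()['ft_force'])
crop('t1',300,190,100,110,5)
s=snap('side','s1')
crop('s1',240,200,150,110,5)
E
```

```text
[ 395.92285826 -141.3184013    52.59452699] [ 179.55254504   -0.69710074 -175.46208551] [-2.07599053  0.78710458 -4.9298518 ]
```

View pics/t1_c300_190.png

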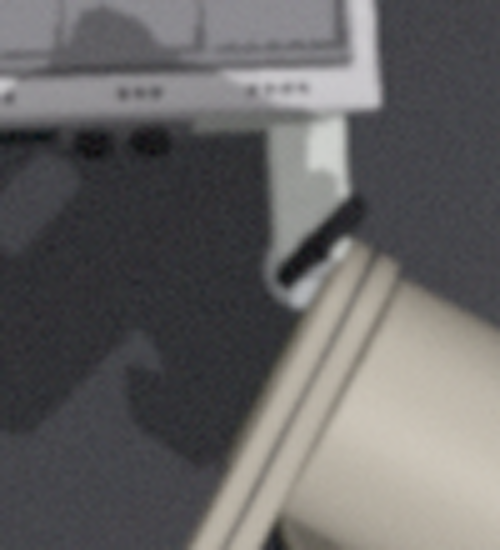

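View pics/s1_c240_200.png

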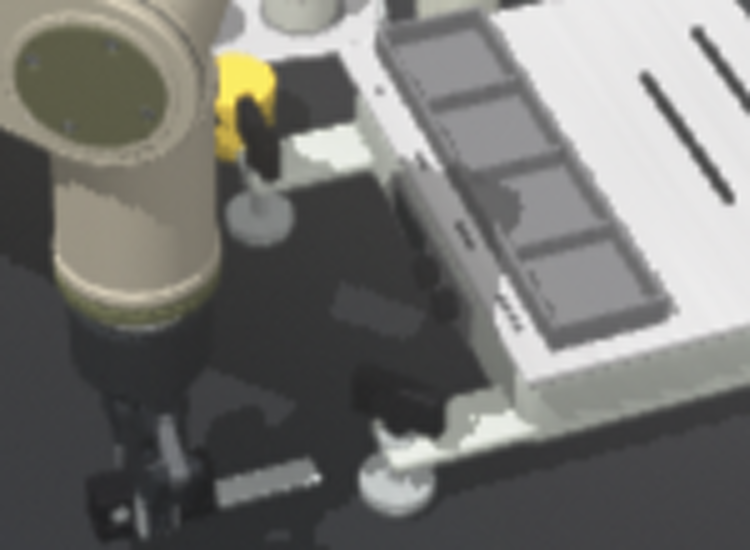

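Request:
apply_moves(series=[[0.1,[0,0,-0.018],0],[0.1,[0,0,-0.025],0],[0.1,[0,0,-0.025],0]])

```text
time: 7.68
tool_pos: [396.4, -142.4, 29.8]
tcp_rot: [179.5, -0.7, -175.5]
ft_force: [1.1, 0.5, -0.7]
finger_gap: 24.7
```

Request:
apply_moves(series=[[0.1,[0.004,-0.003,-0.008],0],[0.1,[0.004,-0.003,-0.0125],0],[0.1,[0.004,-0.003,-0.0135],0],[0.1,[0.004,-0.003,-0.0135],0]])

```text
time: 8.18
tool_pos: [400.3, -145.4, 16.3]
tcp_rot: [179.5, -0.7, -175.5]
ft_force: [-0.9, 0.7, -0.8]
finger_gap: 24.0
```

```bash
python3 - <<'E'
from h import *
s=snap('side','s2')
crop('s2',240,240,150,90,5);print(sense()['tool_pos'],sense()['tcp_rot'],sense()['ft_force'])
E
```

```text
[ 400.37651999 -145.35505891   16.38204105] [ 179.54656163   -0.71954012 -175.54219582] [ 0.23330739 -0.5155506  -1.30510322]
```

View pics/s2_c240_240.png

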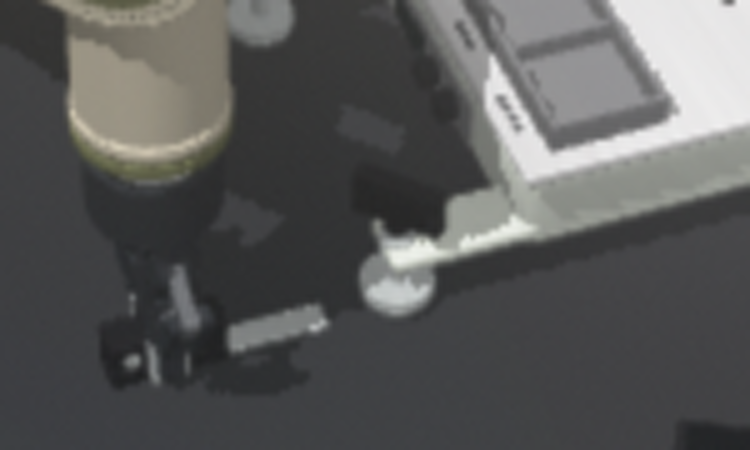

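```bash
python3 - <<'E'
from h import *
print(cu('s2',240,240,5,[(318,306),(328,325)],3).round(1)); print('disc side, z10,16',cu('s2',240,240,5,[(396,277)],10).round(1),cu('s2',240,240,5,[(396,277)],16).round(1))
a=np.radians(4.5); print(np.array([400.4,-145.4])+97*np.array([np.cos(a),np.sin(a)]))
E
```

```text
[[ 496.2 -130.9    3. ]
 [ 498.  -146.5    3. ]]
disc side, z10,16 [[ 544.6 -127.3   10. ]] [[ 542.9 -132.4   16. ]]
[ 497.10098137 -137.78946771]
```

Request:
apply_moves(series=[[0.1,[0.01,0.0008,0],0],[0.1,[0.02,0.0016,0],0],[0.1,[0.026,0.002,0],0],[0.1,[0.032,0.0025,0],0]])

```text
time: 8.72
tool_pos: [432.9, -142.8, 16.3]
tcp_rot: [179.5, -0.7, -175.5]
ft_force: [-0.2, -0.7, -1.6]
finger_gap: 24.2
```

Request:
apply_moves(series=[[0.1,[0.005,0.0004,0],0],[0.1,[0.01,0.0008,0],0],[0.1,[0.01,0.0008,0],0],[0.1,[0.01,0.0008,0],0]])

```text
time: 9.22
tool_pos: [442.7, -141.9, 16.3]
tcp_rot: [179.5, -0.7, -175.5]
ft_force: [0.4, -0.7, -1.3]
finger_gap: 24.5
```

```bash
python3 - <<'E'
from h import *
s=snap('side','s3')
crop('s3',240,240,150,90,5);print(sense()['tool_pos'],sense()['tcp_rot'],sense()['ft_force'])
E
```

```text
[ 442.6787228  -141.93046702   16.27787304] [ 179.53802407   -0.74135975 -175.52862557] [-0.08894695 -0.40462644 -1.03444818]
```

View pics/s3_c240_240.png

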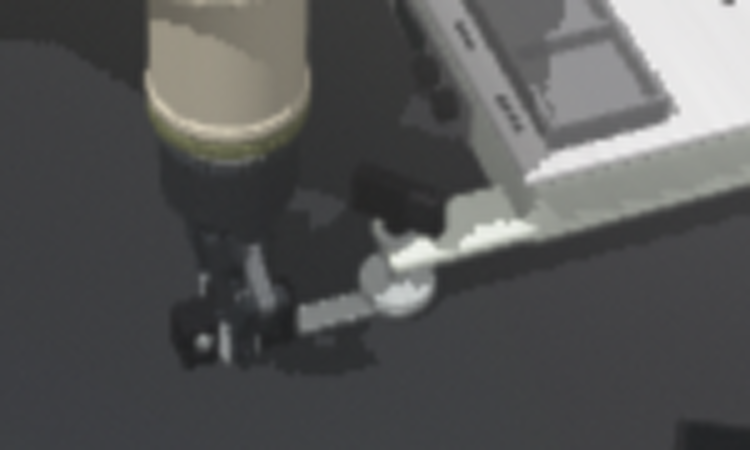

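Request:
apply_moves(series=[[0.1,[-0.02,-0.0016,0],0],[0.1,[-0.05,-0.004,0],0],[0.1,[-0.07,-0.0055,0.0],0],[0.1,[-0.07,-0.0055,-0.001],0],[0.1,[-0.07,-0.0055,-0.0015],0]])

```text
time: 9.9
tool_pos: [373.5, -147.7, 15.1]
tcp_rot: [179.6, -0.7, -175.6]
ft_force: [-0.8, -1.1, -0.3]
finger_gap: 24.3
```

Request:
apply_moves(series=[[0.5,[0,0,0],0],[1,[0,0,0],0],[1,[0,0,0],0],[1,[0,0,0.02],0],[1,[0,0,0.06],0]])

```text
time: 10.52
tool_pos: [371.9, -146.8, 74.1]
tcp_rot: [179.4, -0.9, -175.5]
ft_force: [0.2, -0.7, 0.7]
finger_gap: 85.5
```

Request:
apply_moves(series=[[1,[0.0,0.0,0.06],0],[1,[0,0,0.12],0],[1,[0,0,0.15],0],[1,[0.05,0,0.15],0],[1,[0.08,0.005,0.15],0]])

```text
time: 11.15
tool_pos: [453.9, -142.1, 225.3]
tcp_rot: [179.5, -0.7, -175.6]
ft_force: [-0.3, -0.7, -0.2]
finger_gap: 85.4
```

```bash
python3 - <<'E'
from h import *
import time
optics.snapshot('top')
s=snap('wrist','w5');print(sense()['tool_pos'],sense()['tcp_rot'],sense()['ft_force'])
E
```

```text
[ 453.88455627 -141.26228566  223.9698713 ] [ 179.41409389   -0.85720326 -175.46834991] [-0.2358157   1.42847244 -1.00596188]
```

View pics/w5.png

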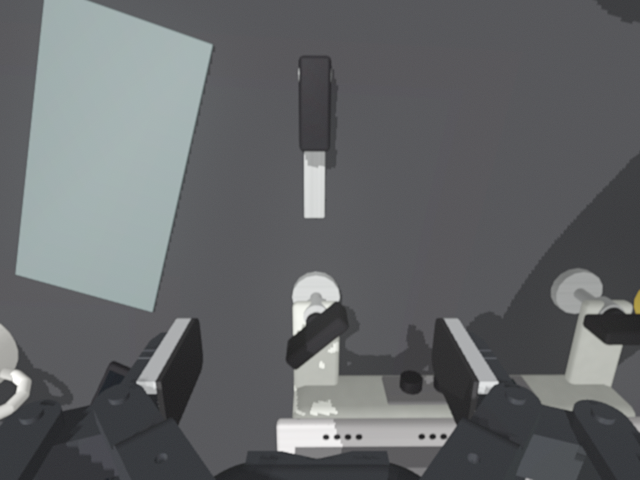

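```bash
python3 - <<'E'
from h import *
crop('w5',270,260,100,120,5)
E
```

```text
(no output)
```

View pics/w5_c270_260.png

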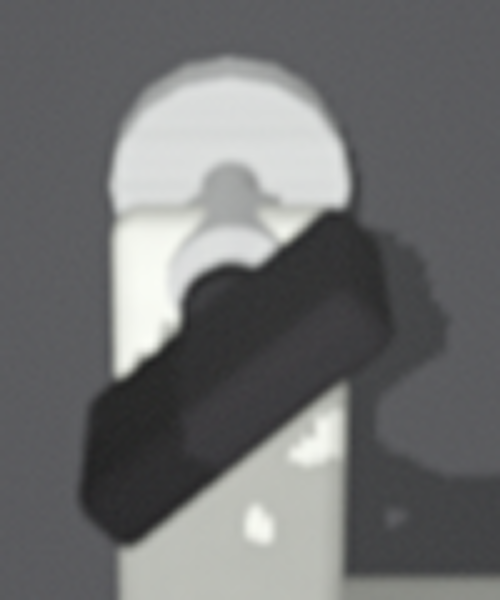

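```bash
python3 - <<'E'
from h import *
P=cu('w5',270,260,5,[(130,545),(388,352)],96);print(P.round(1));d=P[1]-P[0];print(np.degrees(np.arctan2(d[1],d[0])),np.linalg.norm(d))
P=cu('w5',270,260,5,[(85,420),(330,210)],65);print(P.round(1));d=P[1]-P[0];print(np.degrees(np.arctan2(d[1],d[0])),np.linalg.norm(d))
for z in (10,16):
  P=cu('w5',270,260,5,[(112,190),(350,190),(230,77)],z);print(P.round(1))
P=cu('w5',270,260,5,[(230,170)],16);print('screw',P)
# feeler
P=unproj(load('w5'),[(299.5,57),(329.5,57),(330,150),(300,150)],32);print(P.round(1),P.mean(0))
P=unproj(load('w5'),[(305,217),(325,217)],3);print(P.round(1),P.mean(0))
E
```

```text
[[ 565.5 -146.8   96. ]
 [ 529.5 -111.2   96. ]]
135.28654063562607 50.64713924850197
[[ 564.4 -155.5   65. ]
 [ 522.9 -118.6   65. ]]
138.34459184868305 55.53216803522278
[[ 549.9 -154.5   10. ]
 [ 546.6 -109.6   10. ]
 [ 525.1 -134.    10. ]]
[[ 546.8 -154.4   16. ]
 [ 543.6 -110.2   16. ]
 [ 522.5 -134.3   16. ]]
screw [[ 541.14907443 -132.82568313   16.        ]]
[[ 342.8 -160.3   32. ]
 [ 341.1 -138.3   32. ]
 [ 408.  -132.    32. ]
 [ 409.8 -155.5   32. ]] [ 375.42658672 -146.50175779   32.        ]
[[ 472.1 -147.7    3. ]
 [ 470.7 -129.7    3. ]] [ 471.41201953 -138.68691819    3.        ]
```

Request:
apply_moves(series=[[1,[0.03,0.0,0],-0.17],[1,[0.06,0.005,0],-0.35],[1,[0.09,0.008,-0.01],-0.52],[1,[0.09,0.008,-0.04],-0.7],[1,[0.09,0.008,-0.08],-0.838]])

```text
time: 11.88
tool_pos: [544.4, -133.5, 144.0]
tcp_rot: [179.4, -0.8, 136.2]
ft_force: [0.3, 0.6, -0.2]
finger_gap: 85.7
```

```bash
python3 - <<'E'
from h import *
optics.snapshot('top');optics.snapshot('top')
s=snap('wrist','w6');print(sense()['tool_pos'],sense()['tcp_rot'],sense()['ft_force'])
E
```

```text
[ 541.42010101 -132.66233716  141.52675277] [179.55995187  -1.17522869 136.64881292] [0.41293089 0.34013316 1.16491976]
```

View pics/w6.png

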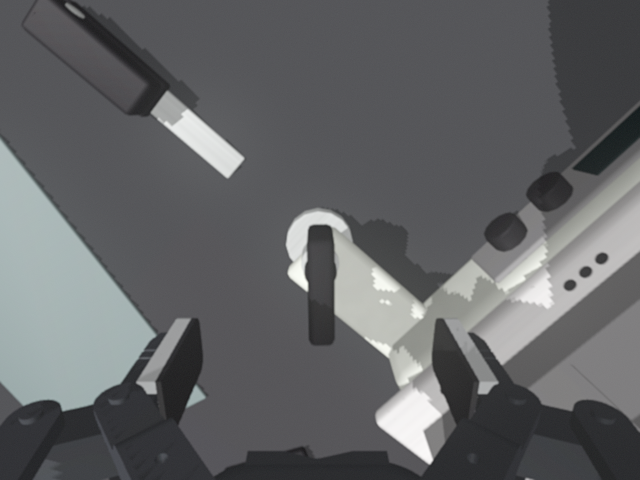

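Request:
apply_moves(series=[[0.5,[0.002,-0.001,-0.01],0],[0.45,[0.002,-0.001,-0.03],0],[0.45,[0.002,-0.001,-0.05],0],[0.45,[0.002,-0.001,-0.065],0],[0.45,[0.002,-0.001,-0.065],0]], grip_force=60)

```text
time: 12.65
tool_pos: [542.0, -133.1, 74.4]
tcp_rot: [179.6, -1.4, 136.7]
ft_force: [0.4, -0.4, 0.4]
finger_gap: 38.3
```

Request:
apply_moves(series=[[0,[0,0,0],0],[0,[0,0,0],0],[0,[0,0,0],0],[0,[0,0,0],0],[0,[0,0,0],0]])

```text
time: 13.28
tool_pos: [543.0, -132.7, 75.2]
tcp_rot: [179.5, -1.3, 136.7]
ft_force: [3.2, 4.5, -0.1]
finger_gap: 12.5
```

```bash
python3 - <<'E'
from h import *
s=snap('wrist','w7');x=sense();print(x['tool_pos'],x['tcp_rot'],x['ft_force'],x['wrist_torque'],x['joint_pos'])
E
```

```text
[ 542.96572792 -132.63253181   75.20529402] [179.54044844  -1.29728134 136.67477716] [ 3.69231741  4.94310518 -0.07898371] [ 0.78104458 -0.6673643   0.03315655] [-19.58260803  10.27898295 100.32130373   1.00092857  70.40498034
 -66.59614365]
```

View pics/w7.png

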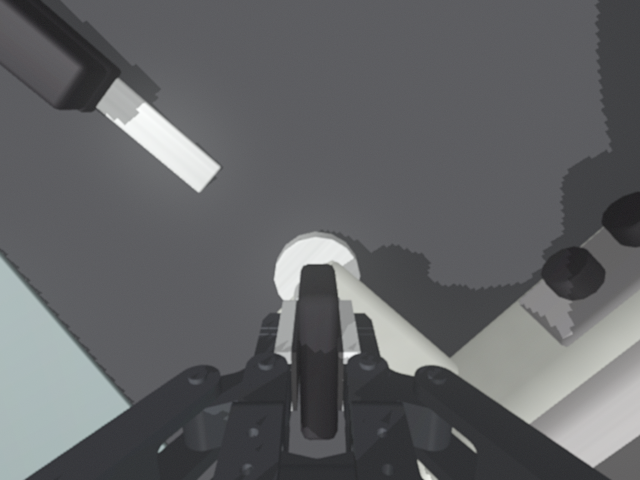

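Request:
apply_moves(series=[[0,[0.0003,0.0003,-0.0003],-0.17],[0,[0.0003,0.0003,-0.0006],-0.34],[0,[0.0003,0.0003,-0.001],-0.51],[0,[0.0003,0.0003,-0.0013],-0.68],[0,[0.0003,0.0003,-0.0016],-0.85]])

```text
time: 13.95
tool_pos: [544.0, -132.0, 73.7]
tcp_rot: [179.4, -1.3, 87.7]
ft_force: [6.3, 3.1, -6.2]
finger_gap: 12.7
```

Request:
apply_moves(series=[[0,[0,0,-0.0003],-0.17],[0,[0,0,-0.0006],-0.34],[0,[0,0,-0.001],-0.51],[0,[0,0,-0.0013],-0.68],[0,[0,0,-0.0016],-0.85]])

```text
time: 14.58
tool_pos: [545.2, -132.3, 72.2]
tcp_rot: [179.3, -1.4, 38.7]
ft_force: [8.1, -0.7, -11.1]
finger_gap: 13.1
```

```bash
python3 - <<'E'
from h import *
x=sense();print(x['tool_pos'],x['tcp_rot'],x['ft_force'],x['wrist_torque'],x['joint_pos'])
E
```

```text
[ 545.18945119 -132.29436511   72.19881509] [179.30092788  -1.41457402  38.65899579] [  8.09554707  -0.70241517 -11.05715872] [-0.12951679 -1.50275942  0.12446782] [-19.40205443   8.72149665 102.42202801   0.89874623  67.51727659
  31.61359473]
```

Request:
apply_moves(series=[[0,[0.0005,0,-0.0008],-0.17],[0,[0.0005,0,-0.0011],-0.34],[0,[0.0005,0,-0.0015],-0.51],[0,[0.0005,0,-0.0018],-0.68],[0,[0.0005,0,-0.0021],-0.85]])

```text
time: 15.2
tool_pos: [546.1, -133.4, 70.4]
tcp_rot: [179.2, -1.5, -10.4]
ft_force: [2.7, -2.9, -3.9]
finger_gap: 12.8
```

```bash
python3 - <<'E'
from h import *
x=sense();print(x['tool_pos'],x['tcp_rot'],x['ft_force'],x['wrist_torque'],x['joint_pos'])
E
```

```text
[ 546.05354342 -133.42299447   70.43217413] [179.20022221  -1.4950397  -10.36135644] [ 2.73673534 -2.90358369 -3.89217494] [-0.62308925 -0.35609988  0.04378429] [-18.59170803   8.90968607 102.419782    -0.62706908  67.07765969
  82.01628972]
```

Request:
apply_moves(series=[[0,[0.0,-0.0003,-0.0005],-0.17],[0,[0,-0.0003,-0.0009],-0.34],[0,[0,-0.0003,-0.0012],-0.5]])

```text
time: 15.58
tool_pos: [545.9, -134.3, 69.5]
tcp_rot: [179.1, -1.5, -39.3]
ft_force: [-0.5, -2.5, -2.5]
finger_gap: 13.0
```

```bash
python3 - <<'E'
from h import *
x=sense();print(x['tool_pos'],x['tcp_rot'],x['ft_force'],x['wrist_torque'],x['joint_pos'][5])
s=snap('side','s4');crop('s4',270,240,110,80,6)
E
```

```text
[ 545.93990424 -134.32533786   69.45348939] [179.14830981  -1.53177877 -39.31282965] [-0.47131255 -2.51674539 -2.47479952] [-0.16668278 -0.02683335  0.04713102] 111.67095721690605
```

View pics/s4_c270_240.png

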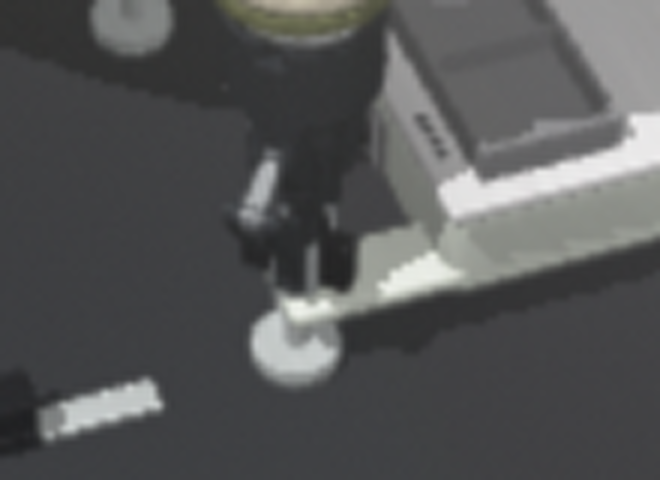

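Request:
apply_moves(series=[[0,[0.0,0,-0.0004],-0.17],[0,[0,0,-0.0007],-0.34],[0,[0,0,-0.001],-0.5]])

```text
time: 16.0
tool_pos: [545.4, -134.9, 68.4]
tcp_rot: [179.1, -1.6, -68.6]
ft_force: [-2.7, -2.6, -1.3]
finger_gap: 13.0
```

```bash
python3 - <<'E'
from h import *
x=sense();print(x['tool_pos'],x['tcp_rot'],x['ft_force'],x['wrist_torque'],x['joint_pos'][5])
E
```

```text
[ 545.3778682  -134.87309821   68.39423196] [179.07101378  -1.55011134 -68.55052306] [-2.68715666 -2.59058911 -1.31102827] [-0.25510658  0.30874897  0.06333448] 141.2782561238928
```

Request:
apply_moves(series=[[0.5,[0,0,0],0],[0.5,[0,0,0],0],[0.5,[0,0,0.02],0],[0.5,[0,0,0.045],0.1],[0.5,[0,0,0.045],0.28]])

```text
time: 16.62
tool_pos: [548.0, -135.6, 118.2]
tcp_rot: [179.3, -1.9, -52.1]
ft_force: [0.4, 0.0, 0.3]
finger_gap: 42.8
```

Request:
apply_moves(series=[[0.5,[0,0,0],0.18],[0.5,[0,0,0],0.36],[0.5,[0,0,0],0.54],[0.5,[0,0,0],0.72],[0.5,[0,0,0],0.9]])

```text
time: 17.25
tool_pos: [548.7, -135.8, 120.2]
tcp_rot: [179.2, -2.0, -0.1]
ft_force: [0.6, 1.0, -1.1]
finger_gap: 42.7
```

Request:
apply_moves(series=[[0.5,[0,0,0],0.18],[0.5,[0,0,0],0.36],[0.5,[0,0,0],0.54],[0.5,[0,0,0],0.72],[0.5,[0,0,0],0.9]])

```text
time: 17.88
tool_pos: [549.4, -136.0, 122.2]
tcp_rot: [179.1, -2.0, 51.9]
ft_force: [-0.4, -0.2, 0.4]
finger_gap: 42.9
```

Request:
apply_moves(series=[[0.5,[0,0,0],0.18],[0.5,[0,0,0],0.36],[0.5,[0,0,0],0.54],[0.5,[0,0,0],0.72],[0.5,[0,0,0],0.9]])

```text
time: 18.5
tool_pos: [550.1, -136.2, 124.3]
tcp_rot: [179.0, -2.0, 104.0]
ft_force: [0.3, -0.1, -0.5]
finger_gap: 42.6
```

Request:
apply_moves(series=[[0.5,[-0.005,0.0025,0],0.13],[0.5,[-0.005,0.0025,0],0.13],[0.5,[-0.005,0.0025,0],0.13]])

```text
time: 18.88
tool_pos: [545.6, -133.9, 125.2]
tcp_rot: [179.0, -1.9, 111.3]
ft_force: [-0.6, 0.7, 0.4]
finger_gap: 42.6
```

```bash
python3 - <<'E'
from h import *
s=snap('wrist','w8');x=sense();print(x['tool_pos'],x['tcp_rot'],x['ft_force'],x['wrist_torque'],x['joint_pos'][5])
E
```

```text
[ 545.48008125 -133.87830259  124.9815604 ] [178.96701918  -1.92191398 111.29092687] [0.15415382 0.01613578 0.57605018] [-0.05718253 -0.00891431 -0.03787783] -42.20975630740426
```

View pics/w8.png

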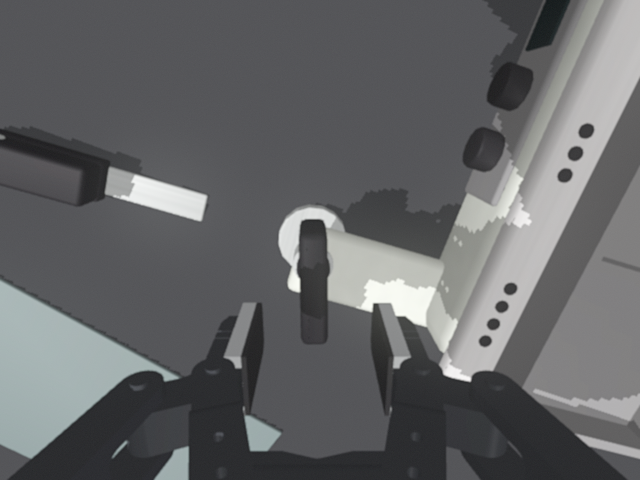

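Request:
apply_moves(series=[[0.5,[0,0,-0.02],0],[0.5,[0,0,-0.04],0],[0.5,[0,0,-0.055],0],[0.1,[0,0,-0.055],0],[0,[0,0,-0.055],0]])

```text
time: 19.55
tool_pos: [544.5, -133.7, 69.2]
tcp_rot: [179.1, -2.0, 111.3]
ft_force: [-1.7, -0.8, -7.0]
finger_gap: 12.7
```

Request:
apply_moves(series=[[0,[0,0,0],0],[0,[0,0,0],0],[0,[0,0,-0.0003],-0.17],[0,[0,0,-0.0006],-0.34],[0,[0,0,-0.001],-0.5]])

```text
time: 20.18
tool_pos: [544.4, -133.7, 68.6]
tcp_rot: [179.1, -2.0, 82.5]
ft_force: [-2.9, 1.1, -0.1]
finger_gap: 13.3
```

```bash
python3 - <<'E'
from h import *
x=sense();print(x['tool_pos'],x['tcp_rot'],x['ft_force'],x['wrist_torque'],x['joint_pos'][5])
E
```

```text
[ 544.38054969 -133.67342535   68.55206401] [179.10460026  -1.96711702  82.48374998] [-2.90291064  1.14924138 -0.13177613] [-0.0128339   0.8650529   2.95374929] -13.691166629951137
```

Request:
apply_moves(series=[[0.4,[0,0,0],0],[0.5,[0,0,0],0],[0.5,[0,0,0.02],0],[0.5,[0,0,0.05],0],[0.5,[-0.02,0,0.09],0.1]])

```text
time: 20.8
tool_pos: [524.8, -133.8, 160.8]
tcp_rot: [179.0, -2.0, 88.4]
ft_force: [0.7, -0.3, 0.4]
finger_gap: 42.7
```

Request:
apply_moves(series=[[1,[-0.04,0,0.03],0.18],[1,[-0.08,0,0.06],0.36],[1,[-0.11,-0.005,0.06],0.54],[1,[-0.13,-0.01,0.06],0.72],[1,[-0.15,-0.012,0.06],0.9]])

```text
time: 21.42
tool_pos: [374.6, -146.4, 222.9]
tcp_rot: [179.0, -1.8, 140.3]
ft_force: [-0.0, -0.2, 0.4]
finger_gap: 85.3
```

```bash
python3 - <<'E'
from h import *
x=sense();print(x['tool_pos'],x['tcp_rot'],x['joint_pos'][5])
E
```

```text
[ 374.55595875 -146.37165847  222.92289119] [179.01239712  -1.77197826 140.33673777] -80.14396008523032
```

Request:
apply_moves(series=[[1,[0,0,-0.02],0.18],[1,[0,0,-0.04],0.36],[1,[0,0,-0.06],0.54],[1,[0,0,-0.08],0.7],[1,[0,0,-0.08],0.77]])

```text
time: 22.05
tool_pos: [374.1, -146.2, 142.9]
tcp_rot: [179.0, -1.8, -175.3]
ft_force: [0.3, -0.1, 0.4]
finger_gap: 85.5
```

```bash
python3 - <<'E'
from h import *
optics.snapshot('top')
s=snap('wrist','w9');x=sense();print(x['tool_pos'],x['tcp_rot'],x['joint_pos'][5])
s=snap('side','s5');crop('s5',270,230,150,110,5)
E
```

```text
[ 375.01422752 -146.6446713   144.24377972] [ 179.06170766   -1.68989727 -175.44930432] -123.05350763798215
```

View pics/w9.png

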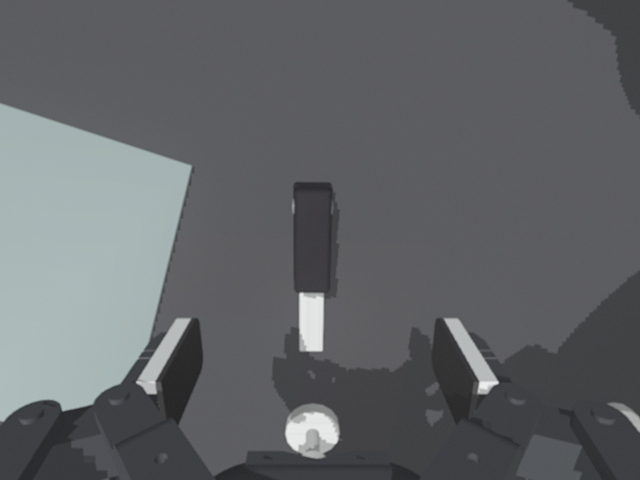

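View pics/s5_c270_230.png

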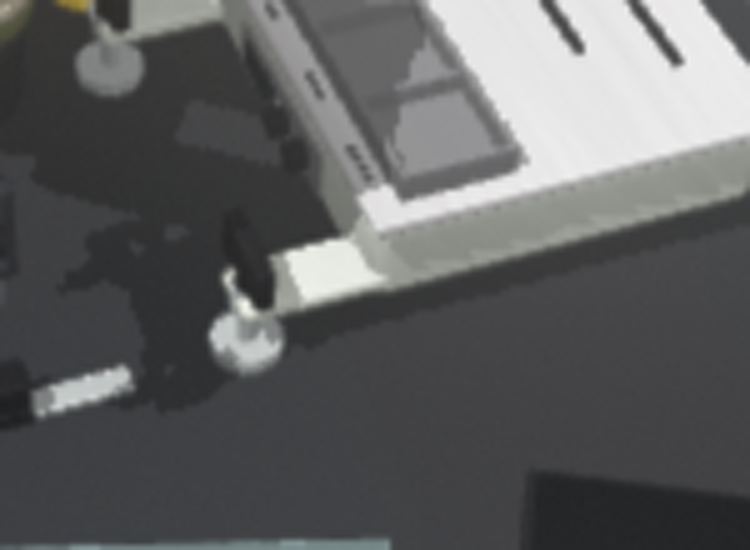

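```bash
python3 - <<'E'
from h import *
P=unproj(load('w9'),[(294,187),(332,187),(331,291),(295,291)],32);print(P.round(1),P.mean(0))
P=unproj(load('w9'),[(299.5,351),(323.5,351)],3);print(P.round(1),P.mean(0))
P=unproj(load('w9'),[(312,430),(285,430),(339,430),(312,404)],10);print('disc',P.round(1))
E
```

```text
[[ 340.2 -160.9   32. ]
 [ 338.3 -137.8   32. ]
 [ 407.4 -131.8   32. ]
 [ 409.3 -155.5   32. ]] [ 373.77775755 -146.49495466   32.        ]
[[ 473.2 -148.6    3. ]
 [ 471.9 -130.     3. ]] [ 472.5470291  -139.26003396    3.        ]
disc [[ 541.2 -133.3   10. ]
 [ 542.7 -155.1   10. ]
 [ 539.8 -111.5   10. ]
 [ 516.  -135.4   10. ]]
```

Request:
apply_moves(series=[[1,[0,0,-0.05],0],[1,[0,0,-0.1],0],[1,[0,0,-0.128],0],[1,[0,0,-0.128],0]])

```text
time: 22.7
tool_pos: [373.9, -146.1, 15.4]
tcp_rot: [179.0, -1.8, -175.7]
ft_force: [-0.5, 0.7, 0.5]
finger_gap: 85.2
```

```bash
python3 - <<'E'
from h import *
x=sense();print(x['tool_pos'],x['tcp_rot'],x['ft_force'])
E
```

```text
[ 373.87898435 -146.12179617   15.36070847] [ 178.96955948   -1.83686394 -175.65241687] [-0.49931835  0.7033854   0.47940387]
```

Request:
apply_moves(series=[[0.1,[0,0,0],0],[0.1,[0,0,0],0],[0.1,[0,0,0],0],[0.1,[0,0,0],0],[0.1,[0,0,0.001],0]], grip_force=50)

```text
time: 23.32
tool_pos: [374.2, -146.3, 16.9]
tcp_rot: [179.0, -1.8, -175.7]
ft_force: [-0.5, -0.2, -1.6]
finger_gap: 24.3
```

Request:
apply_moves(series=[[0.1,[0.0,0.0,0.001],0],[0.1,[0.015,0.0011,0.001],0],[0.1,[0.03,0.0023,0.001],0],[0.1,[0.04,0.0031,0.001],0],[0.1,[0.04,0.0031,0.001],0]])

```text
time: 23.95
tool_pos: [414.5, -143.1, 17.9]
tcp_rot: [179.0, -1.8, -175.6]
ft_force: [-0.3, -0.1, -0.8]
finger_gap: 24.2
```

```bash
python3 - <<'E'
from h import *
x=sense();print(x['tool_pos'],x['tcp_rot'],x['ft_force'])
s=snap('side','s6');crop('s6',270,230,150,110,5)
E
```

```text
[ 414.5486613  -143.1212822    17.86435853] [ 178.99314607   -1.80023612 -175.62401353] [-0.34246844 -0.08906432 -0.77998542]
```

View pics/s6_c270_230.png

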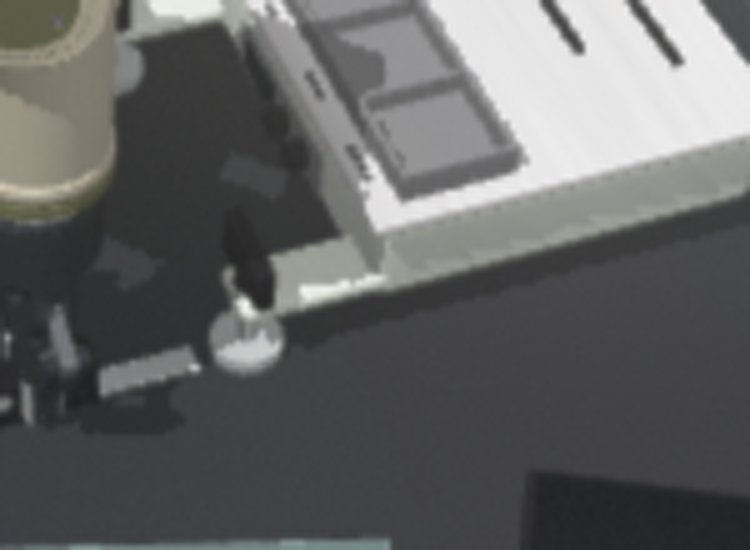

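Request:
apply_moves(series=[[0.1,[0.003,0.0002,-0.0008],0],[0.1,[0.005,0.0004,-0.0008],0],[0.1,[0.006,0.0005,-0.0008],0],[0.1,[0.0075,0.0006,-0.0008],0]])

```text
time: 24.5
tool_pos: [421.5, -142.4, 16.8]
tcp_rot: [179.0, -1.8, -175.6]
ft_force: [0.3, -0.6, -0.9]
finger_gap: 24.2
```

Request:
apply_moves(series=[[0.1,[0.001,0.0001,0],0],[0.1,[0.002,0.0002,0],0],[0.1,[0.003,0.0003,0],0]])

```text
time: 24.88
tool_pos: [424.5, -142.1, 16.8]
tcp_rot: [179.0, -1.8, -175.6]
ft_force: [-0.5, 0.4, -1.3]
finger_gap: 24.0
```

Request:
apply_moves(series=[[0.1,[0.001,0.0001,0],0],[0.1,[0.002,0.0002,0],0],[0.1,[0.003,0.0003,0],0]])

```text
time: 25.25
tool_pos: [425.2, -141.9, 16.7]
tcp_rot: [178.9, -2.1, -175.6]
ft_force: [-16.4, -2.0, 14.7]
finger_gap: 24.0
```

```bash
python3 - <<'E'
from h import *
x=sense();print(x['tool_pos'],x['tcp_rot'],x['ft_force'])
s=snap('side','s7');crop('s7',290,270,60,50,10)
E
```

```text
[ 425.23981011 -141.94052242   16.67405913] [ 178.94705687   -2.14619402 -175.60682268] [-16.43282988  -1.96460111  14.69220461]
```

View pics/s7_c290_270.png

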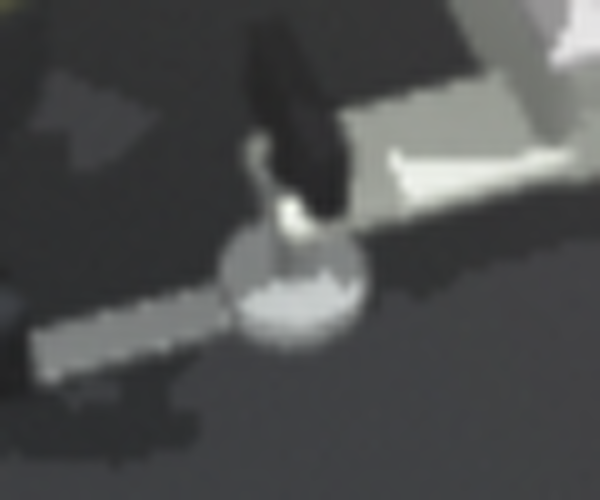

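Request:
apply_moves(series=[[0.1,[-0.01,-0.0008,0.0],0],[0.1,[-0.03,-0.002,0.01],0],[0.1,[-0.05,0.02,0.03],0],[0.1,[-0.055,0.075,0.03],0],[0.1,[-0.06,0.13,0.03],0]])

```text
time: 25.92
tool_pos: [365.2, -11.1, 47.1]
tcp_rot: [179.0, -2.0, -175.7]
ft_force: [1.2, 0.1, -1.4]
finger_gap: 24.0
```

Request:
apply_moves(series=[[0.1,[0,0.05,0.0],0],[0.1,[0.0,0.095,0.0],0],[0.1,[0.0,0.119,0.0],0],[0.1,[0,0.119,-0.01],0],[0.1,[0,0.119,-0.01],0]])

```text
time: 26.55
tool_pos: [364.0, 107.3, 35.9]
tcp_rot: [179.0, -2.2, -175.7]
ft_force: [-0.4, 0.1, -1.1]
finger_gap: 24.2
```

```bash
python3 - <<'E'
from h import *
x=sense();print(x['tool_pos'],x['tcp_rot'],x['ft_force'])
s=snap('side','s8');crop('s8',220,200,150,90,5)
E
```

```text
[364.00379042 107.31789285  35.92772552] [ 178.98057032   -2.164717   -175.71892557] [-0.37403222  0.06501397 -1.14423895]
```

View pics/s8_c220_200.png

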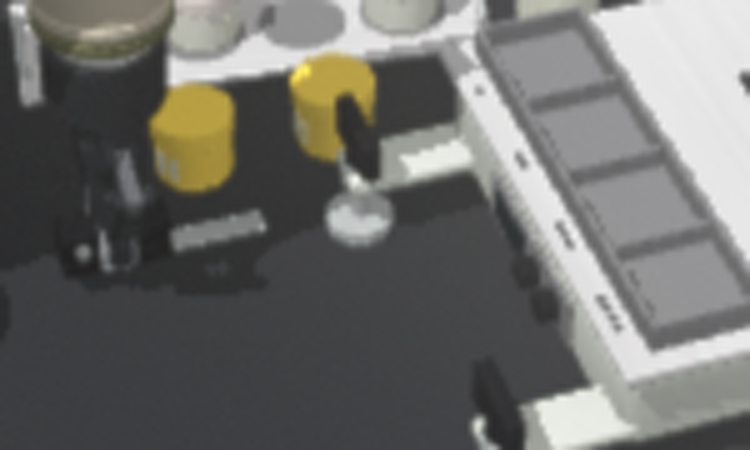

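Request:
apply_moves(series=[[0.1,[0,0,-0.012],0],[0.1,[0.0,0.0,-0.019],0],[0.1,[0.015,0.0011,-0.019],0],[0.1,[0.03,0.0023,-0.019],0],[0.1,[0.034,0.0025,-0.019],0]])

```text
time: 27.22
tool_pos: [398.9, 109.3, 17.1]
tcp_rot: [179.0, -2.1, -175.8]
ft_force: [-1.9, -0.9, 0.7]
finger_gap: 24.6
```

Request:
apply_moves(series=[[0.1,[0.0015,0.0001,0],0],[0.1,[0.003,0.0002,0],0],[0.1,[0.0045,0.0003,0],0]])

```text
time: 27.6
tool_pos: [403.1, 109.6, 17.0]
tcp_rot: [179.0, -2.2, -175.8]
ft_force: [-1.0, -0.2, 1.5]
finger_gap: 24.1
```

```bash
python3 - <<'E'
from h import *
x=sense();print(x['tool_pos'],x['tcp_rot'],x['ft_force'])
s=snap('side','s9');crop('s9',250,210,75,60,8)
E
```

```text
[403.11830826 109.58851835  16.97131057] [ 178.98071729   -2.16070497 -175.80382065] [-0.9740163  -0.15738356  1.49804304]
```

View pics/s9_c250_210.png

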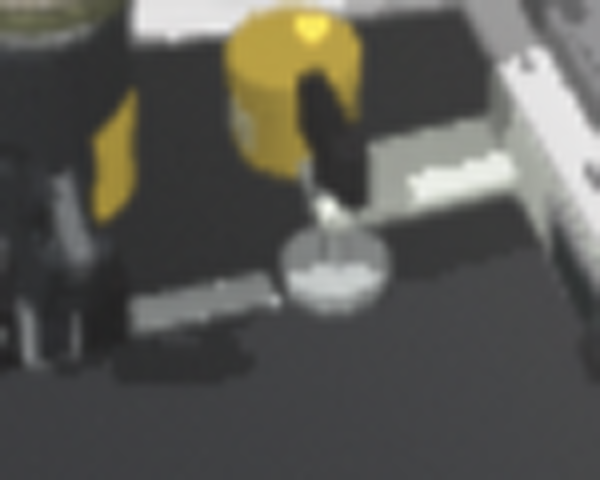

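Request:
apply_moves(series=[[0.1,[0.0015,0.0001,0],0],[0.1,[0.003,0.0002,0],0],[0.1,[0.0045,0.0003,0],0]])

```text
time: 28.02
tool_pos: [407.3, 109.9, 16.9]
tcp_rot: [179.0, -2.2, -175.8]
ft_force: [-5.8, -0.3, 1.0]
finger_gap: 24.0
```

Request:
apply_moves(series=[[0.1,[0.001,0.0001,0],0],[0.1,[0.002,0.0002,0],0],[0.1,[0.002,0.0002,0],0]])

```text
time: 28.4
tool_pos: [407.4, 109.9, 16.1]
tcp_rot: [179.0, -2.5, -175.8]
ft_force: [-9.1, -0.2, 3.4]
finger_gap: 24.1
```

```bash
python3 - <<'E'
from h import *
x=sense();print(x['tool_pos'],x['tcp_rot'],x['ft_force'])
s=snap('side','s10');crop('s10',250,210,75,60,8)
E
```

```text
[407.42584628 109.94566966  16.11914318] [ 178.98629926   -2.46576412 -175.79343677] [-9.12858231 -0.20083129  3.37949297]
```

View pics/s10_c250_210.png

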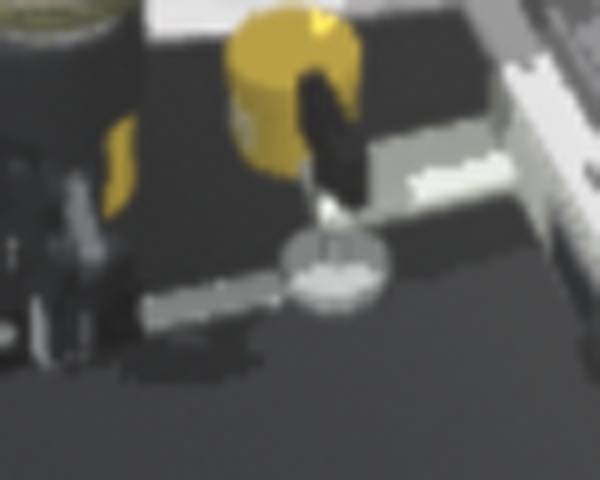

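Request:
apply_moves(series=[[0.1,[-0.01,-0.0008,0.0],0],[0.1,[-0.03,-0.002,0.01],0],[0.1,[-0.04,-0.02,0.05],0],[0.1,[-0.04,-0.075,0.07],0],[0.1,[-0.035,-0.13,0.07],0]])

```text
time: 29.08
tool_pos: [373.7, -21.2, 88.3]
tcp_rot: [179.1, -2.2, -175.7]
ft_force: [1.6, 0.7, -1.7]
finger_gap: 24.3
```

Request:
apply_moves(series=[[0.1,[0.005,-0.06,0.0],0],[0.1,[0.01,-0.12,0.0],-0.05],[0.1,[0.015,-0.18,0.0],-0.15],[0.1,[0.025,-0.24,0.0],-0.25],[0.1,[0.035,-0.3,0.0],-0.35]])

```text
time: 29.7
tool_pos: [408.4, -323.2, 88.2]
tcp_rot: [179.1, -2.1, 164.1]
ft_force: [1.4, 1.0, -0.1]
finger_gap: 23.8
```

Request:
apply_moves(series=[[0.1,[0.004,-0.01,-0.02],0],[0.1,[0.004,-0.012,-0.03],0],[0.1,[0.004,-0.012,-0.03],0]])

```text
time: 30.08
tool_pos: [411.3, -333.6, 56.8]
tcp_rot: [179.0, -2.3, 164.1]
ft_force: [-0.8, 0.3, -1.2]
finger_gap: 24.0
```

```bash
python3 - <<'E'
from h import *
x=sense();print(x['tool_pos'],x['tcp_rot'],x['ft_force'])
s=snap('side','s11');crop('s11',230,320,150,90,5)
E
```

```text
[ 411.31072157 -333.59087081   56.84635792] [178.97592091  -2.29383313 164.08553582] [-0.83522764  0.25812439 -1.1611292 ]
```

View pics/s11_c230_320.png

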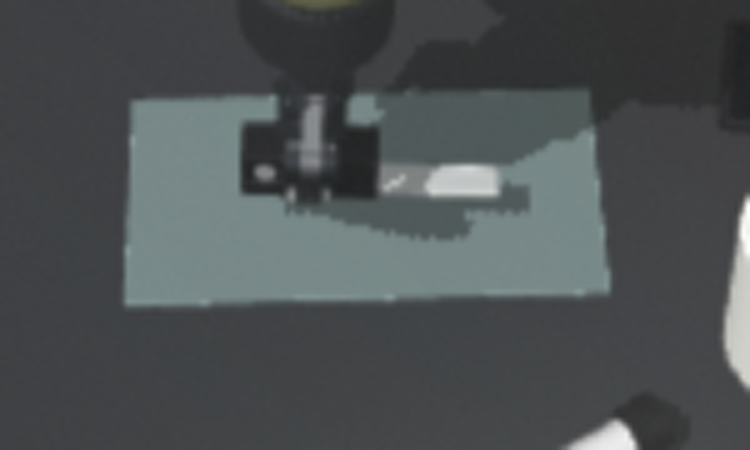

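Over the mat; lower and release.

Request:
apply_moves(series=[[0.1,[0.002,-0.002,-0.02],0],[0.1,[0.002,-0.002,-0.032],0],[0.1,[0.002,-0.002,-0.0375],0],[0.1,[0.002,-0.002,-0.0375],0]])

```text
time: 30.62
tool_pos: [413.7, -335.5, 19.9]
tcp_rot: [179.0, -2.3, 164.1]
ft_force: [-1.0, 0.2, 0.3]
finger_gap: 24.1
```

Request:
apply_moves(series=[[0.1,[0,0,-0.001],0],[0.1,[0,0,-0.0015],0],[0.5,[0,0,-0.0015],0],[1,[0,0,-0.0015],0],[1,[0,0,-0.0015],0]])

```text
time: 31.25
tool_pos: [413.8, -335.5, 18.3]
tcp_rot: [179.0, -2.3, 164.1]
ft_force: [0.3, 0.5, -0.7]
finger_gap: 76.8
```

Request:
apply_moves(series=[[1,[0,0,0.03],0],[1,[0,0,0.08],0],[1,[-0.01,0.02,0.14],0],[1,[-0.01,0.07,0.2],0],[1,[-0.01,0.13,0.23],0]])

```text
time: 31.88
tool_pos: [404.2, -222.9, 240.6]
tcp_rot: [179.1, -2.1, 164.0]
ft_force: [0.7, 1.1, 0.6]
finger_gap: 85.5
```

```bash
python3 - <<'E'
from h import *
x=sense();print(x['tool_pos'],x['tcp_rot'],x['ft_force'])
s=snap('side','s12');crop('s12',230,320,150,90,5)
s=snap('top','t2')
for d in spotter.search_frame(s,'pot1_mid')[:6]:
    w=cam2w(s,d['xyz']); print(round(d['p'],2),w.round(0),proj(s,w).round(0)[0])
for n,q in(('a','tray'),('b','pot2_mid'),('c','pot4_mid')):
  for d in spotter.masks_of(s,q)[:6]:
    ys,xs=np.nonzero(d['mask']);print(q,round(d['p'],2),len(xs),xs.mean().round(1),ys.mean().round(1))
crop('t2',150,185,100,140,4)
E
```

```text
[ 404.17780553 -222.85075679  240.63815133] [179.05995741  -2.05735894 164.01444806] [0.74391138 1.12112385 0.57508719]
0.82 [413. 342.  54.] [175. 283.]
0.65 [ 539. -134.   85.] [364. 239.]
tray 0.79 3620 189.2 254.5
pot2_mid 0.92 464 183.3 263.3
pot4_mid 0.94 426 233.5 278.1
pot4_mid 0.76 428 234.1 241.8
pot4_mid 0.68 1445 425.5 312.9
pot4_mid 0.62 430 194.0 212.0
pot4_mid 0.38 683 129.7 219.4
```

View pics/s12_c230_320.png

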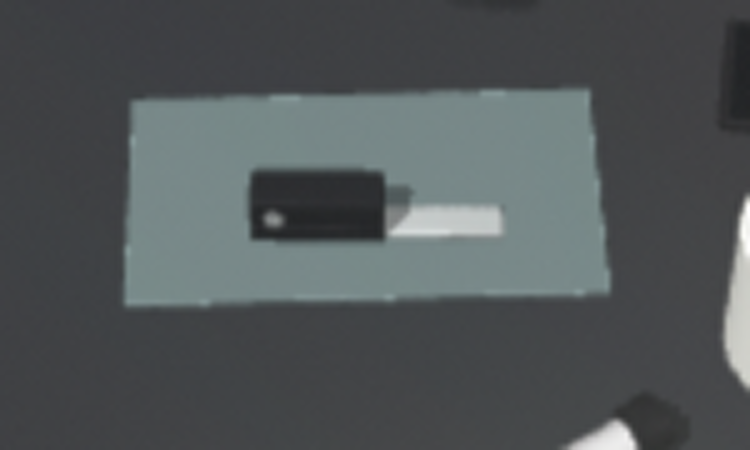

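View pics/t2_c150_185.png

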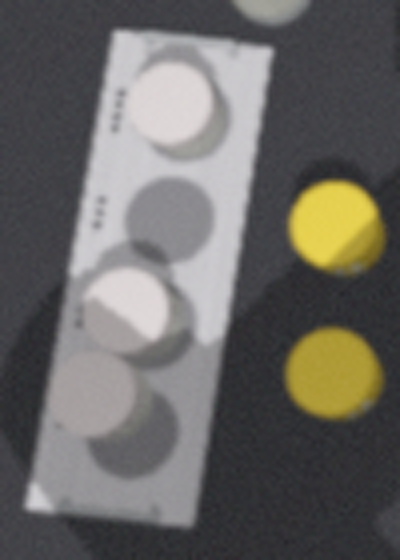

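Request:
apply_moves(series=[[1,[0.025,0.05,0.02],0.05],[1,[0.05,0.1,0.04],0.1],[1,[0.075,0.15,0.05],0.15],[1,[0.1,0.2,0.05],0.2],[1,[0.12,0.218,0.05],0.3]])

```text
time: 32.8
tool_pos: [523.9, -3.5, 284.9]
tcp_rot: [178.9, -2.5, -178.5]
ft_force: [0.4, -1.0, -0.6]
finger_gap: 85.5
```

```bash
python3 - <<'E'
from h import *
s=snap('side','s13');crop('s13',200,160,150,90,5)
optics.snapshot('top')
x=sense();print(x['tool_pos'],x['tcp_rot'],x['ft_force'])
s=snap('wrist','w10')
E
```

```text
[524.20030569  -3.99567666 284.3878884 ] [ 178.94046051   -2.51640433 -178.46618396] [-0.61911823  0.36211742 -0.66352116]
```

View pics/w10.png

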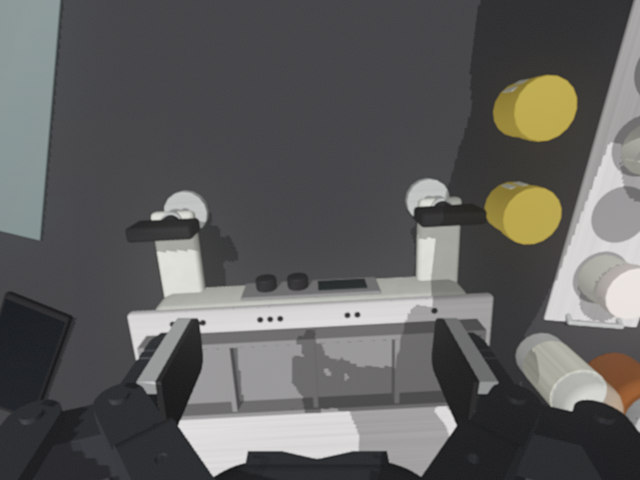

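View pics/s13_c200_160.png

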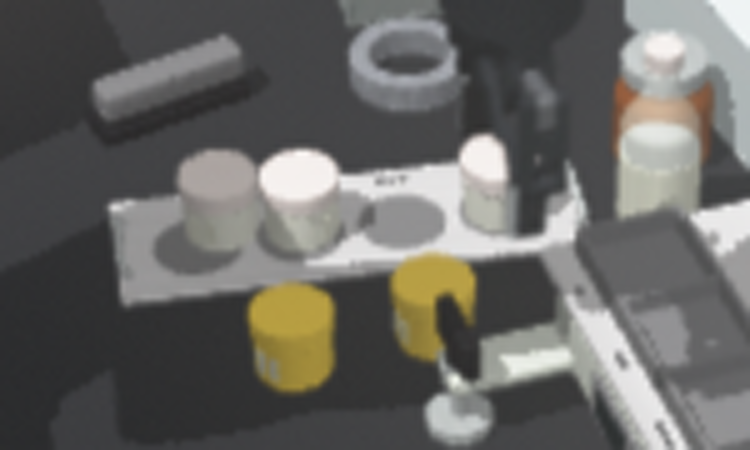

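```bash
python3 - <<'E'
from h import *
crop('w10',120,280,400,150,2)
a=np.radians(4.4);ex=np.array([np.cos(a),np.sin(a),0]);ey=np.array([-np.sin(a),np.cos(a),0])
s=load('w10')
P=cu('w10',0,0,1,[(129,316),(492,298)],107);print('plate front corners',P.round(1),P.mean(0))
P=unproj(s,[(202,322),(269.5,319.5),(351.5,315),(434,311)],107);print('dots',P.round(1),P.mean(0))
P=unproj(s,[(187,215),(428,198)],10);print('discs',P.round(1))
E
```

```text
plate front corners [[ 611.2 -156.1  107. ]
 [ 589.3  150.2  107. ]] [600.22358781  -2.94413083 107.        ]
dots [[615.8 -95.3 107. ]
 [612.5 -38.  107. ]
 [607.2  31.7 107. ]
 [602.2 102.1 107. ]] [6.09439628e+02 1.19365415e-01 1.07000000e+02]
discs [[ 546.4 -131.    10. ]
 [ 523.   116.1   10. ]]
```

View pics/w10_c120_280.png

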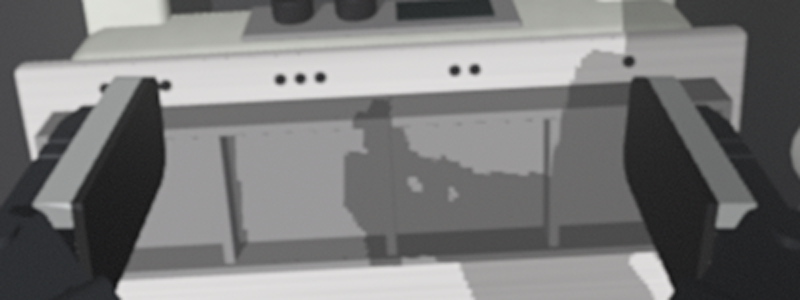

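```bash
python3 - <<'E'
from h import *
f=lambda pts,z:cu('w10',120,280,2,pts,z).round(1)
print('front edge base 107',f([(370,92)],107),'front outer rim 127',f([(370,99)],127))
print('front inner 127',f([(300,130),(470,123)],127))
print('back floor 111',f([(300,244),(470,236)],111),'back rim inner127',f([(300,262),(470,253)],127))
print('dividers top z127',f([(228,138),(393,128),(548,120)],127),f([(229,262),(391,255),(553,245)],127))
a=np.radians(4.4);ex=np.array([np.cos(a),np.sin(a),0])
# top crop c1
import pickle
s=load('t2')
T=lambda pts,z:unproj(s,[[235+u/5-.4,170+v/5-.4] for u,v in pts],z).round(1)
print('top: row corners outer z127',T([(108,38),(112,178),(678,160),(664,22)],127))
print('top: dividers z127',T([(247,100),(386,95),(526,90)],127))
E
```

```text
front edge base 107 [[618.   -7.9 107. ]] front outer rim 127 [[610.1  -7.9 127. ]]
front inner 127 [[624.7 -36.1 127. ]
 [620.4  33.  127. ]]
back floor 111 [[692.4 -38.  111. ]
 [687.3  38.3 111. ]] back rim inner127 [[688.8 -36.5 127. ]
 [683.4  36.4 127. ]]
dividers top z127 [[628.8 -65.3 127. ]
 [623.2   1.7 127. ]
 [618.6  64.8 127. ]] [[689.1 -66.8 127. ]
 [684.8   2.5 127. ]
 [679.   71.9 127. ]]
top: row corners outer z127 [[ 677.8  143.4  127. ]
 [ 605.2  136.6  127. ]
 [ 625.8 -142.9  127. ]
 [ 697.6 -135.   127. ]]
top: dividers z127 [[648.2  72.1 127. ]
 [653.6   3.  127. ]
 [659.  -66.6 127. ]]
```

```bash
python3 - <<'E'
from h import *
print(cu('t2',150,185,4,[(94,396),(127,308),(172,104)],54).round(1), cu('t2',150,185,4,[(110,30),(273,46),(195,527),(25,508)],4).round(1))
print(cu('s13',200,160,5,[(216,176),(298,180)],54).round(1))
E
```

```text
[[410.5 346.5  54. ]
 [467.7 331.4  54. ]
 [604.2 315.7  54. ]] [[668.8 378.8   4. ]
 [661.8 264.8   4. ]
 [332.2 287.7   4. ]
 [340.  400.1   4. ]]
[[411.4 346.6  54. ]
 [464.9 327.4  54. ]]
```

Request:
apply_moves(series=[[1,[-0.02,0.058,0],-0.05],[1,[-0.04,0.116,0],-0.1],[1,[-0.06,0.174,0],-0.15],[1,[-0.08,0.232,0],-0.2],[1,[-0.1,0.29,0],-0.25]])

```text
time: 33.58
tool_pos: [423.0, 284.7, 283.6]
tcp_rot: [179.0, -2.6, 166.7]
ft_force: [0.7, 0.2, 0.4]
finger_gap: 85.3
```

Request:
apply_moves(series=[[1,[-0.007,0.03,-0.03],-0.05],[1,[-0.013,0.06,-0.07],-0.05],[1,[-0.013,0.06,-0.115],-0.05],[1,[-0.013,0.06,-0.115],-0.05]])

```text
time: 34.08
tool_pos: [407.6, 341.7, 163.6]
tcp_rot: [179.5, -2.9, 163.6]
ft_force: [0.4, 0.2, -0.1]
finger_gap: 85.7
```

```bash
python3 - <<'E'
from h import *
optics.snapshot('top')
s=snap('wrist','w11')
x=sense();print(x['tool_pos'],x['tcp_rot'],x['ft_force'])
E
```

```text
[410.60136304 343.52808597 169.10390163] [179.09854261  -2.61313535 163.66148752] [ 0.16083498 -0.21915063  0.68619863]
```

View pics/w11.png

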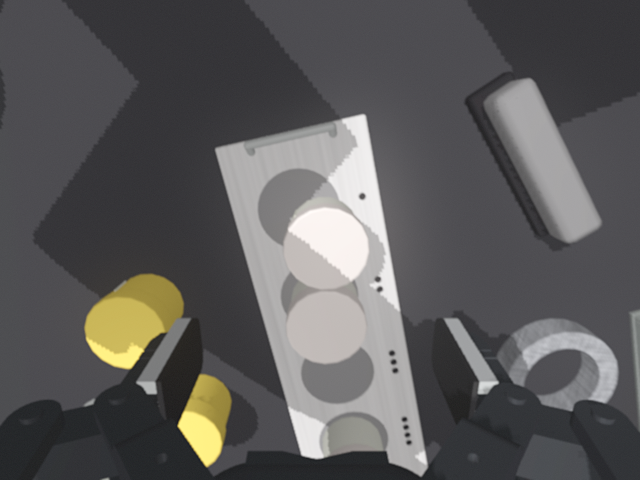

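```bash
python3 - <<'E'
from h import *
print(unproj(load('w11'),[(326,248),(326.5,327)],54).round(1))
E
```

```text
[[413.3 349.6  54. ]
 [467.7 334.4  54. ]]
```

Request:
apply_moves(series=[[1,[0.0015,0.0045,-0.04],0],[1,[0.0015,0.0045,-0.09],0],[1,[0.0015,0.0045,-0.131],0],[1,[0.0015,0.0045,-0.131],0],[0.6,[0.0015,0.0045,-0.131],0]], grip_force=30)

```text
time: 34.8
tool_pos: [414.4, 348.9, 41.3]
tcp_rot: [178.9, -2.5, 163.6]
ft_force: [0.6, 1.0, 0.1]
finger_gap: 69.5
```

Request:
apply_moves(series=[[0.5,[0,0,0],0],[0.5,[0,0,0],0],[0.5,[0,0,0],0],[0.5,[0,0,0],0]])

```text
time: 35.3
tool_pos: [416.2, 350.1, 44.0]
tcp_rot: [178.7, -2.3, 163.6]
ft_force: [-0.5, -1.0, 9.3]
finger_gap: 54.7
```

```bash
python3 - <<'E'
from h import *
s=snap('wrist','w12')
x=sense();print(x['tool_pos'],x['tcp_rot'],x['ft_force'])
E
```

```text
[416.28514452 350.0634945   44.0255932 ] [178.71699556  -2.27450752 163.62367173] [-0.63757068 -1.2829069   9.74963165]
```

View pics/w12.png

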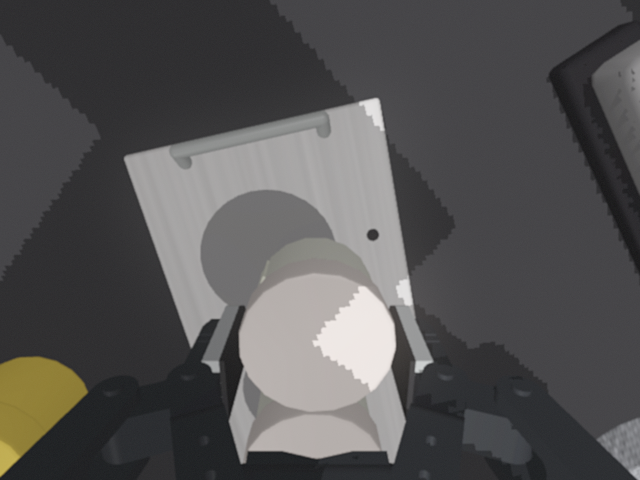

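Request:
apply_moves(series=[[0.4,[0,0,0.01],0],[0.4,[0,0,0.04],0],[0.4,[0,0,0.09],0],[0.4,[0,0,0.14],0],[0.4,[0,0,0.15],0]])

```text
time: 35.98
tool_pos: [418.3, 351.5, 199.7]
tcp_rot: [178.4, -2.0, 163.6]
ft_force: [0.9, 0.4, -0.9]
finger_gap: 54.8
```

```bash
python3 - <<'E'
from h import *
s=snap('side','s14');crop('s14',190,110,130,110,5)
s=snap('wrist','w13')
x=sense();print(x['tool_pos'],x['tcp_rot'],x['ft_force'],x['finger_gap'])
E
```

```text
[417.10448786 350.66997266 196.21531653] [178.55533888  -2.13715234 163.63392868] [ 0.0478955   0.33220608 -0.19845329] 54.555880518043274
```

View pics/s14_c190_110.png

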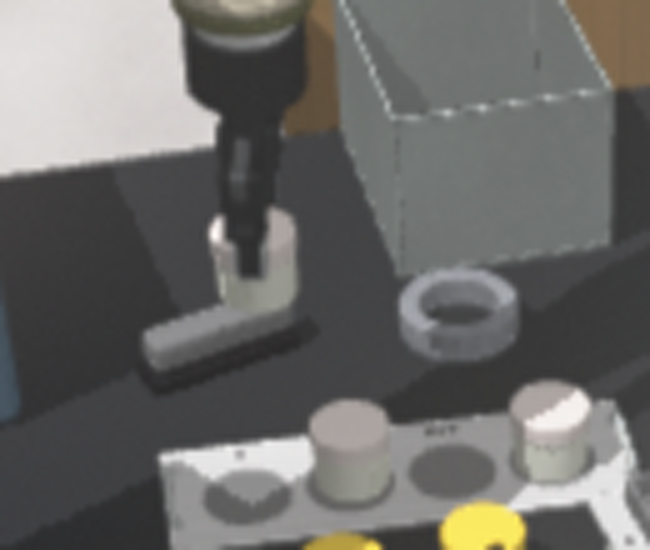

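View pics/w13.png

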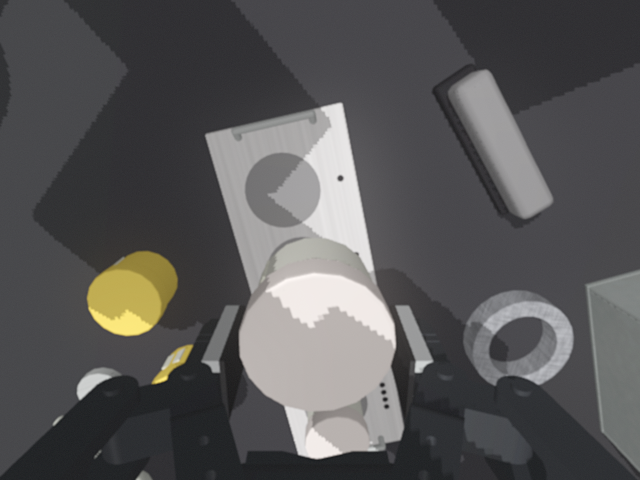

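```bash
python3 - <<'E'
from h import *
p=unproj(load('w13'),[(317,341)],206)[0];x=sense();print(p.round(1),x['tool_pos'].round(1),x['joint_pos'].round(0))
E
```

```text
[416. 352. 206.] [417.1 350.7 196.2] [ 33.   0.  97.   3.  82. -41.]
```

Request:
apply_moves(series=[[0.4,[0.03,-0.03,0.005],-0.15],[0.4,[0.06,-0.065,0.005],-0.33],[0.4,[0.095,-0.1,0.005],-0.5],[0.4,[0.13,-0.14,0.005],-0.68],[0.4,[0.165,-0.18,0.005],-0.85]])

```text
time: 36.7
tool_pos: [581.8, 169.1, 198.6]
tcp_rot: [178.8, -2.2, 114.6]
ft_force: [0.3, 1.5, -0.6]
finger_gap: 54.9
```

```bash
python3 - <<'E'
from h import *
x=sense();print(x['tool_pos'],x['tcp_rot'],x['finger_gap'])
E
```

```text
[581.76164032 169.13172265 198.64103346] [178.76289341  -2.1972773  114.60762025] 54.93761140099392
```

Request:
apply_moves(series=[[0.4,[0.032,-0.031,0.0],-0.17],[0.4,[0.06,-0.058,0.0],-0.35],[0.4,[0.0636,-0.063,0.0],-0.353],[0.4,[0.0636,-0.063,0.0],-0.353],[0.4,[0.0636,-0.063,0],-0.353]])

```text
time: 37.33
tool_pos: [644.3, 107.2, 197.9]
tcp_rot: [178.9, -2.2, 94.5]
ft_force: [-0.6, -0.8, 0.1]
finger_gap: 55.0
```

```bash
python3 - <<'E'
from h import *
s=snap('wrist','w14')
s=snap('side','s15');crop('s15',270,150,150,110,5)
x=sense();print(x['tool_pos'],x['tcp_rot'],x['finger_gap'])
E
```

```text
[644.66553988 107.21662193 198.5212656 ] [178.78582486  -2.20759441  94.50420984] 54.979430990010904
```

View pics/w14.png

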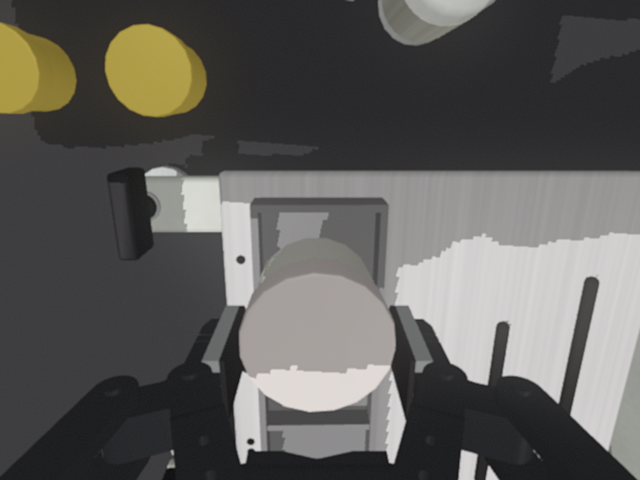

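View pics/s15_c270_150.png

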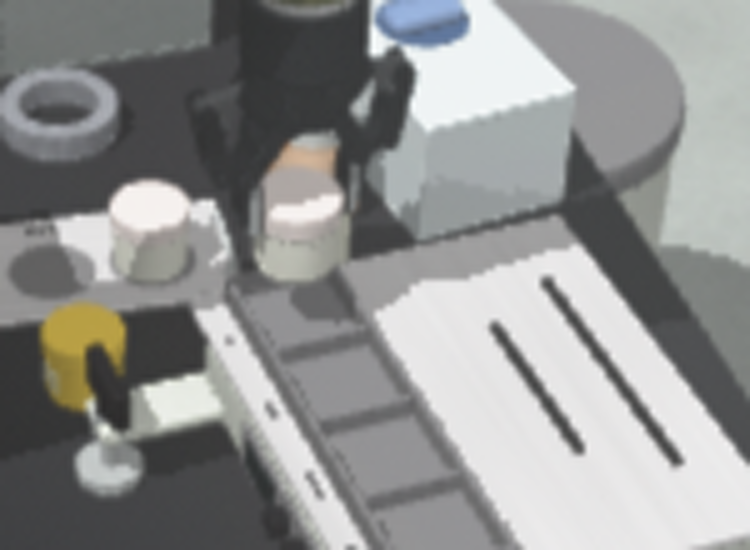

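```bash
python3 - <<'E'
from h import *
s=load('w14')
print('outer end corners z127',unproj(s,[(251,199),(388,199)],127).round(1))
print('inner side edges',unproj(s,[(258,212),(381,212)],127).round(1), unproj(s,[(265,400),(371,400)],127).round(1))
print('divider',unproj(s,[(317,409),(317,425)],127).round(1))
print('dots1',unproj(s,[(241,260),(251,441)],107).round(1))
print('cap',unproj(s,[(317,341)],208.5).round(1))
E
```

```text
outer end corners z127 [[609.2 142.4 127. ]
 [679.4 147.7 127. ]]
inner side edges [[613.  135.9 127. ]
 [676.7 140.6 127. ]] [[621.5  20.6 127. ]
 [685.1  24.6 127. ]]
divider [[653.1  16.1 127. ]
 [654.    4.4 127. ]]
dots1 [[601.9 101.3 107. ]
 [612.  -29.2 107. ]]
cap [[643.9 111.5 208.5]]
```

```bash
python3 - <<'E'
from h import *
print(cu('s15',270,150,5,[(300,184)],208.5).round(1))
# side: well row corners z127
print(cu('s15',270,150,5,[(232,287),(335,262)],127).round(1))
print('div12, 23 ',cu('s15',270,150,5,[(285,352),(367,330),(330,425),(414,400)],127).round(1))
a=np.radians(4.4);ex=np.array([np.cos(a),np.sin(a),0]);ey=np.array([-np.sin(a),np.cos(a),0])
s=load('s15');im=cv2.imread('pics/s15.png')
o=cv2.resize(im[150:260,270:420],None,fx=5,fy=5,interpolation=cv2.INTER_CUBIC)
c=np.array([653.5,1.5,0])
for k in range(4):
    w=c+ey*(105-70*k)
    for z,col in((111,(0,255,0)),(127,(0,0,255))):
        P=[w+ex*sx*33+ey*sy*32+[0,0,z] for sx,sy in((1,1),(1,-1),(-1,-1),(-1,1))]
        q=((proj(s,P)-[270,150]+.4)*5).astype(int); cv2.polylines(o,[q.reshape(-1,1,2)],True,col,1)
cv2.imwrite('pics/ov1.png',o)
s=load('w14');o=cv2.imread('pics/w14.png')
for k in range(4):
    w=c+ey*(105-70*k)
    for z,col in((111,(0,255,0)),(127,(0,0,255))):
        P=[w+ex*sx*33+ey*sy*32+[0,0,z] for sx,sy in((1,1),(1,-1),(-1,-1),(-1,1))]
        q=(proj(s,P)).astype(int); cv2.polylines(o,[q.reshape(-1,1,2)],True,col,1)
cv2.imwrite('pics/ov2.png',o)
E
```

```text
[[647.3 117.1 208.5]]
[[609.1 129.4 127. ]
 [679.3 136.4 127. ]]
div12, 23  [[622.7  60.2 127. ]
 [677.6  66.9 127. ]
 [628.7 -10.9 127. ]
 [684.2  -2.8 127. ]]
```

View pics/ov1.png

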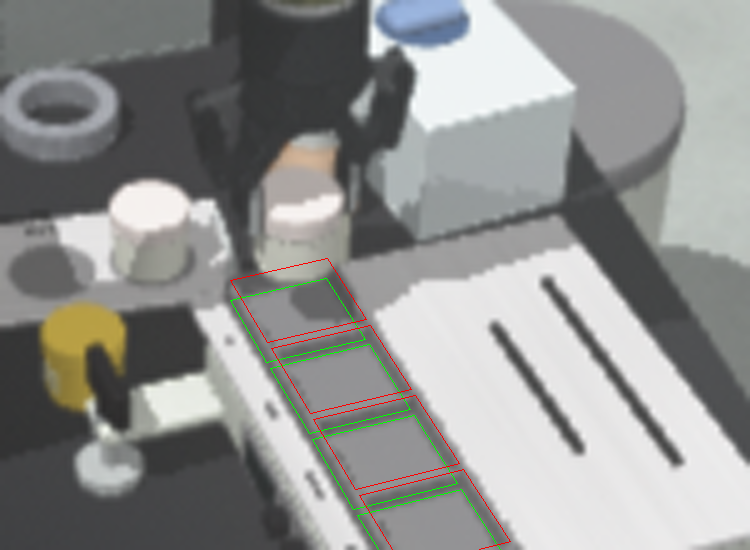

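View pics/ov2.png

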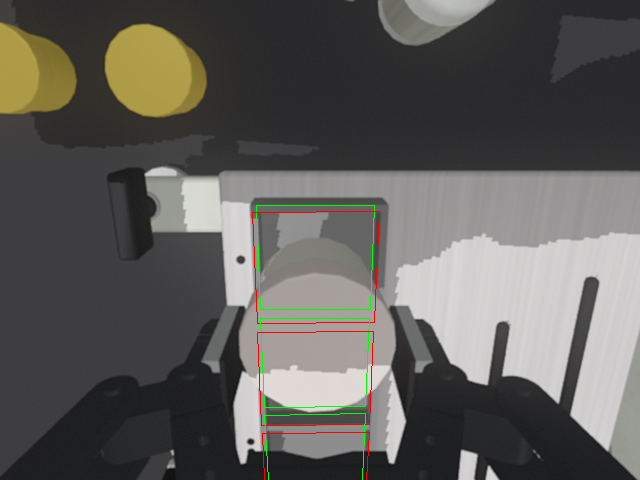

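Request:
apply_moves(series=[[0.4,[0.002,-0.0045,0.0],0],[0.4,[0.002,-0.0045,-0.015],0],[0.4,[0.002,-0.0045,-0.025],0],[0.4,[0.002,-0.0045,-0.025],0]])

```text
time: 37.92
tool_pos: [645.4, 102.7, 171.2]
tcp_rot: [179.0, -2.2, 94.5]
ft_force: [0.0, -0.0, -1.5]
finger_gap: 54.6
```

```bash
python3 - <<'E'
from h import *
s=snap('wrist','w15')
s=snap('side','s16');crop('s16',300,170,100,80,7)
x=sense();print(x['tool_pos'],x['tcp_rot'],x['finger_gap'])
E
```

```text
[646.44114264 102.71609817 173.07627001] [178.8313541   -2.21185579  94.50235115] 55.10280936513945
```

View pics/w15.png

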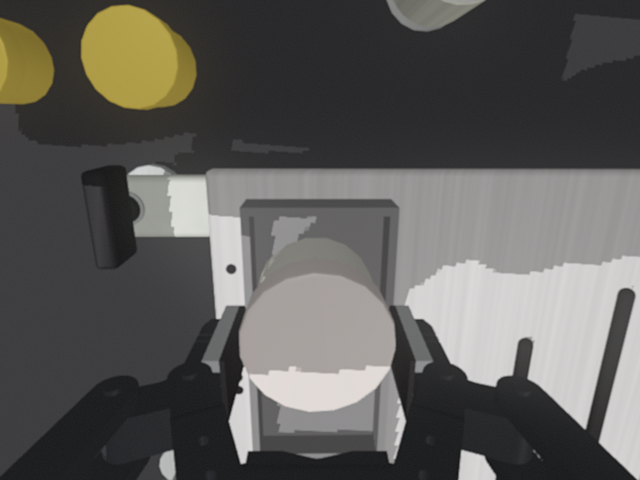

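View pics/s16_c300_170.png

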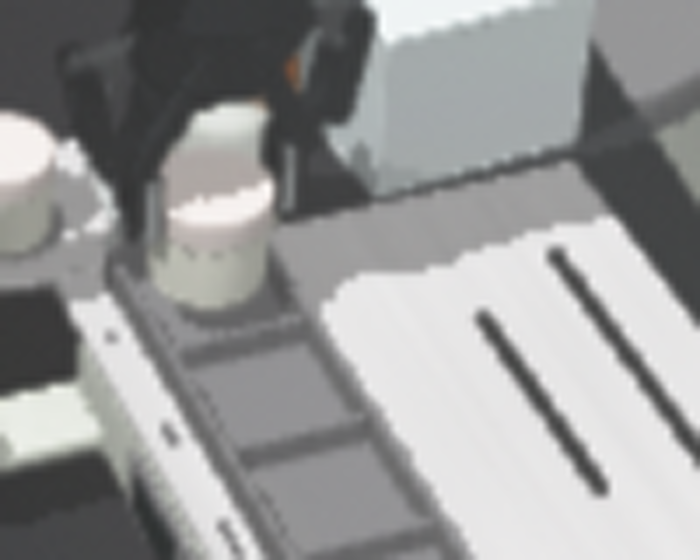

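```bash
python3 - <<'E'
from h import *
s=load('w15')
for z in(131,133,135):
  p=unproj(s,[(318,238)],z)[0];print(z,p.round(1),'pot y',p[1]-26)
print('well end rim outer z127',unproj(s,[(318,200)],127).round(1),'inner floor/wall',unproj(s,[(318,208)],111).round(1),unproj(s,[(318,208)],127).round(1))
print('x sides',unproj(s,[(252,240),(385,240)],127).round(1),unproj(s,[(252,240),(385,240)],111).round(1))
E
python3 - <<'E'
import sys;sys.path.insert(0,'.')
E
python3 -c "
from h import *
crop('w15',220,180,200,150,4)"
```

```text
131 [644.6 128.8 131. ] pot y 102.81937548312885
133 [644.5 129.4 133. ] pot y 103.4225479236726
135 [644.5 130.  135. ] pot y 104.02572036421631
well end rim outer z127 [[643.4 145.3 127. ]] inner floor/wall [[644.3 138.1 111. ]] [[643.7 141.7 127. ]]
x sides [[614.6 124.4 127. ]
 [675.8 128.9 127. ]] [[612.6 119.3 111. ]
 [679.3 124.2 111. ]]
```

View pics/w15_c220_180.png

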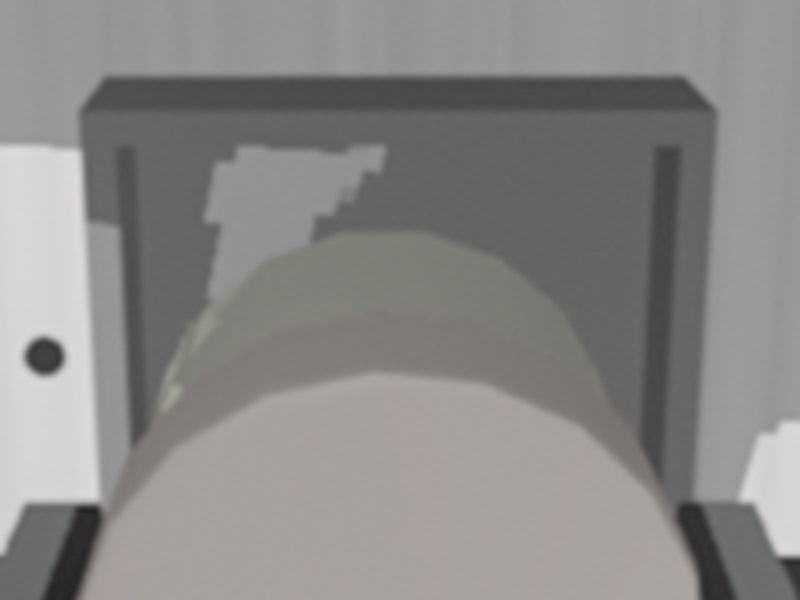

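```bash
python3 - <<'E'
from h import *
s=load('w15')
P=unproj(s,[(220+118/4,216.7),(220+680/4,216.7)],127);print(P.round(1),P.mean(0).round(1))
P=unproj(s,[(220+100/4,207),(220+700/4,207)],127);print(P.round(1),P.mean(0).round(1))
e=unproj(s,[(220+380/4,180+232/4)],133)[0];print('pot base +y edge',e)
E
```

```text
[[613.1 135.4 127. ]
 [676.7 140.1 127. ]] [644.9 137.7 127. ]
[[611.  139.7 127. ]
 [678.3 144.7 127. ]] [644.7 142.2 127. ]
pot base +y edge [643.20696781 129.32475323 133.        ]
```

Request:
apply_moves(series=[[0.4,[0.002,0.002,0.0],0],[0.4,[0.002,0.002,-0.01],0],[0.4,[0.002,0.002,-0.018],0],[0.4,[0.002,0.002,-0.021],0],[0.4,[0.002,0.002,-0.021],0]])

```text
time: 38.65
tool_pos: [648.3, 104.7, 151.7]
tcp_rot: [178.9, -2.2, 94.5]
ft_force: [0.4, 0.1, -0.8]
finger_gap: 54.8
```

```bash
python3 - <<'E'
from h import *
s=snap('wrist','w16')
x=sense();print(x['tool_pos'],x['tcp_rot'],x['finger_gap'],x['ft_force'])
crop('w16',220,180,200,150,4)
E
```

```text
[648.40161985 104.71457351 151.88128177] [178.83691071  -2.2125503   94.50119556] 55.00513463944551 [ 0.41242072  0.4354923  -1.21832001]
```

View pics/w16_c220_180.png

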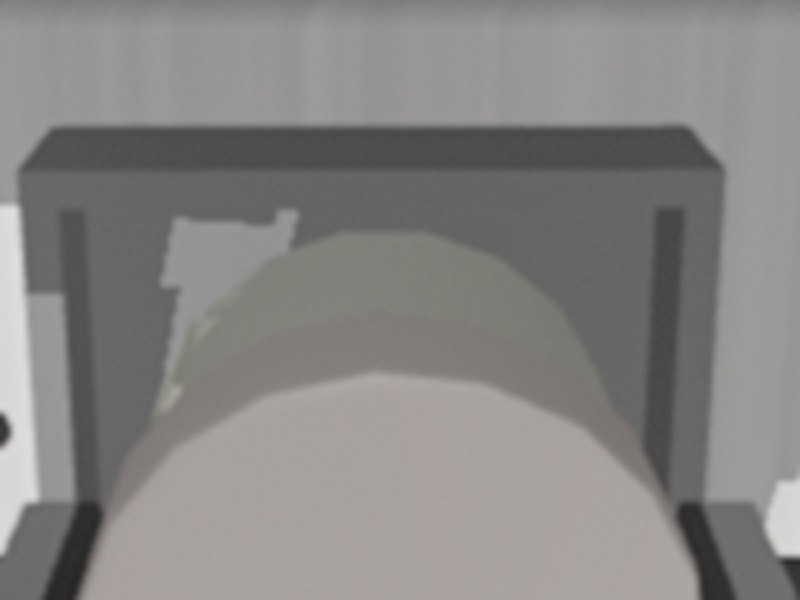

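Request:
apply_moves(series=[[0.4,[0,0,-0.0015],0],[0.4,[0,0,-0.003],0],[0.4,[0,0,-0.004],0]])

```text
time: 39.08
tool_pos: [648.8, 104.6, 151.0]
tcp_rot: [178.7, -2.2, 94.5]
ft_force: [-11.0, -2.1, 21.0]
finger_gap: 54.9
```

Request:
apply_moves(series=[[0.4,[0,0,0.0005],0],[0.75,[0,0,0.0005],0],[0.85,[0,0,0.0005],0],[0.9,[0,0,0.0005],0],[0.9,[0,0,0.01],0]])

```text
time: 39.7
tool_pos: [648.0, 104.6, 159.9]
tcp_rot: [178.9, -2.2, 94.5]
ft_force: [-1.0, -0.1, -0.5]
finger_gap: 76.7
```

Request:
apply_moves(series=[[0.9,[0,0,0.04],0],[1,[0,0,0.09],0],[1,[-0.02,0.03,0.12],0.15],[1,[-0.05,0.06,0.12],0.33],[1,[-0.05,0.06,0.12],0.33]])

```text
time: 40.33
tool_pos: [597.0, 166.7, 281.7]
tcp_rot: [178.8, -2.2, 113.7]
ft_force: [-0.2, -0.6, 0.4]
finger_gap: 85.7
```

```bash
python3 - <<'E'
from h import *
s=snap('side','s17');crop('s17',300,170,100,80,7)
s=snap('wrist','w17')
x=sense();print(x['tool_pos'],x['tcp_rot'],x['finger_gap'],x['ft_force'])
E
```

```text
[598.06797585 164.67137419 280.45517233] [178.85412086  -2.17310403 113.35836442] 85.45639727415907 [-0.08986233  0.61475375 -0.73595534]
```

View pics/s17_c300_170.png

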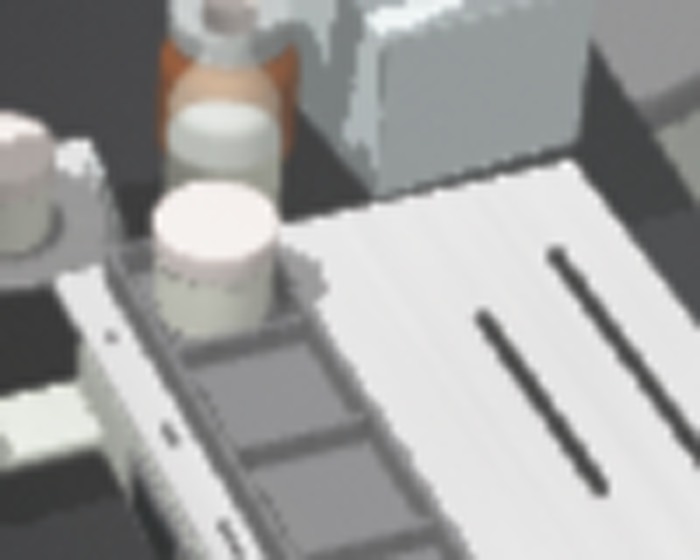

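View pics/w17.png

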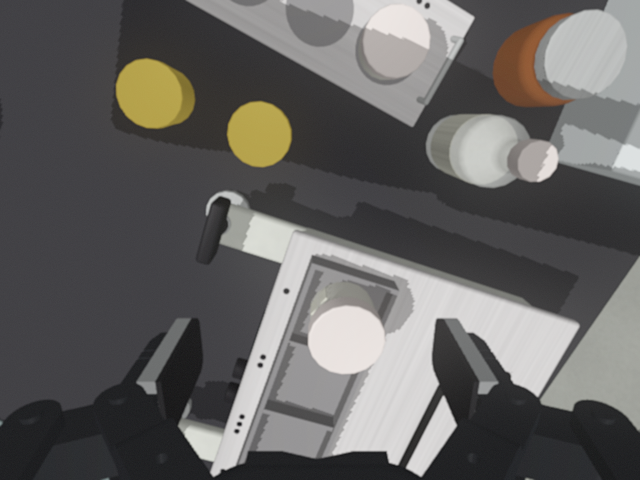

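```bash
python3 - <<'E'
from h import *
print(unproj(load('w17'),[(346,339)],161).round(1), cu('s17',300,170,7,[(216,221)],161).round(1))
s=snap('top','t3'); 
for d in spotter.masks_of(s,'pot2_mid')[:6]:
    ys,xs=np.nonzero(d['mask']);print(round(d['p'],2),len(xs),xs.mean().round(1),ys.mean().round(1))
crop('t3',150,185,100,140,4)
E
```

```text
[[648.3 107.5 161. ]] [[647.7 104.8 161. ]]
0.75 475 439.0 287.1
0.23 4012 429.8 285.2
```

View pics/t3_c150_185.png

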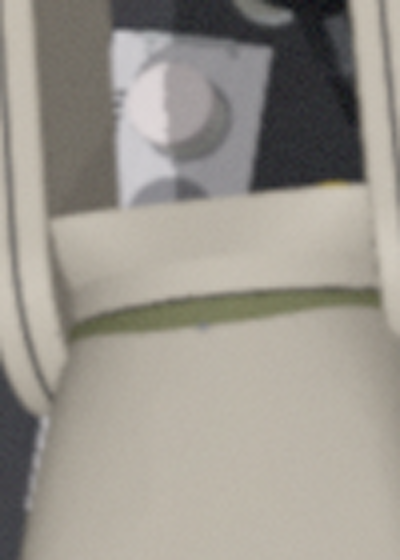

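Request:
apply_moves(series=[[1,[-0.035,0.045,0],-0.17],[1,[-0.07,0.09,0],-0.33],[1,[-0.105,0.135,-0.02],-0.33],[1,[-0.1305,0.168,-0.06],-0.33],[1,[-0.1305,0.168,-0.06],-0.33]])

```text
time: 41.15
tool_pos: [464.6, 332.2, 215.3]
tcp_rot: [179.3, -2.0, 94.5]
ft_force: [0.1, -0.3, 0.8]
finger_gap: 85.5
```

```bash
python3 - <<'E'
from h import *
optics.snapshot('top')
s=snap('wrist','w18')
x=sense();print(x['tool_pos'],x['tcp_rot'],x['finger_gap'],x['ft_force'])
E
```

```text
[468.19163719 331.28269967 219.37147387] [178.95581553  -2.13049646  94.3547711 ] 85.5656465572711 [-0.19840272  0.17966576  1.14555591]
```

View pics/w18.png

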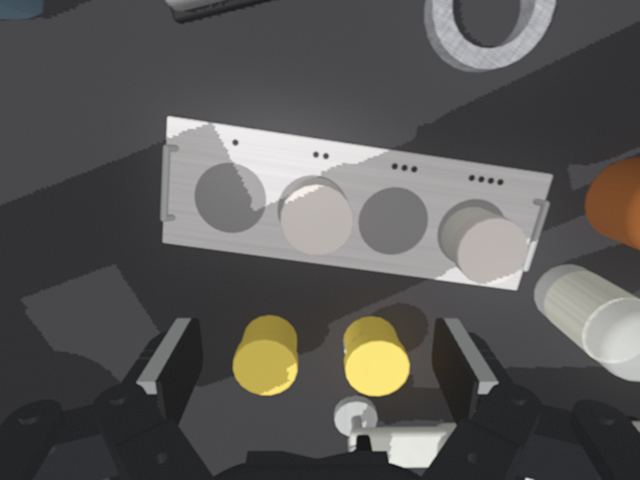

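```bash
python3 - <<'E'
from h import *
print(unproj(load('w18'),[(315.5,218.5),(491,250)],54).round(1),unproj(load('w18'),[(230,197),(393,220)],4).round(1))
E
```

```text
[[468.  335.3  54. ]
 [606.4 320.1  54. ]] [[394.2 336.3   4. ]
 [538.2 326.3   4. ]]
```

Request:
apply_moves(series=[[1,[-0.0005,0.0015,-0.055],0],[1,[-0.0005,0.0015,-0.11],0],[1,[-0.0005,0.0015,-0.155],0],[1,[-0.0005,0.0015,-0.165],0],[1,[-0.0005,0.0015,-0.165],0]])

```text
time: 41.88
tool_pos: [469.3, 332.4, 55.7]
tcp_rot: [178.9, -2.2, 94.3]
ft_force: [-0.4, -0.0, 0.8]
finger_gap: 85.5
```

```bash
python3 - <<'E'
from h import *
s=snap('wrist','w19')
x=sense();print(x['tool_pos'],x['tcp_rot'],x['finger_gap'],x['ft_force'])
p=None
E
```

```text
[469.9339163  333.08428336  56.89675362] [178.77520609  -2.20737892  94.29022346] 85.66798670400888 [ 0.64101344 -0.15762131  0.86467765]
```

View pics/w19.png

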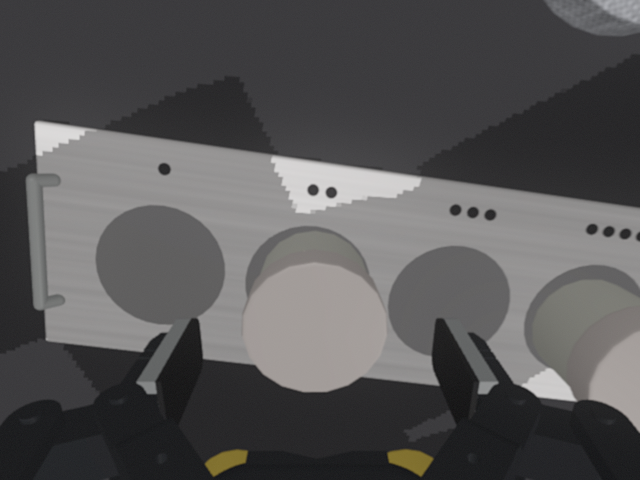

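```bash
python3 - <<'E'
from h import *
print(unproj(load('w19'),[(315,327)],54).round(1))
s=load('w19'); print(unproj(s,[(315,327)],54), proj(s,[[469,333,54]]))
E
```

```text
[[468.5 335.2  54. ]]
[[468.50423437 335.24277455  54.        ]] [[315.87511738 332.36815175]]
```

Request:
apply_moves(series=[[1,[-0.001,0.0015,-0.01],0],[1,[-0.001,0.0015,-0.0185],0],[1,[-0.001,0.0015,-0.0185],0],[0.6,[-0.001,0.0015,-0.0185],0],[0.5,[-0.001,0.0015,-0.0185],0]])

```text
time: 42.55
tool_pos: [469.2, 334.8, 39.0]
tcp_rot: [178.7, -2.2, 94.3]
ft_force: [0.6, 0.5, -0.1]
finger_gap: 55.2
```

Request:
apply_moves(series=[[0.4,[0,0,0],0],[0.4,[0,0,0],0],[0.4,[0,0,0],0],[0.4,[0,0,0.0],0]])

```text
time: 43.05
tool_pos: [469.2, 334.8, 39.0]
tcp_rot: [178.7, -2.2, 94.3]
ft_force: [-0.2, -0.5, -0.3]
finger_gap: 54.8
```

Request:
apply_moves(series=[[0.4,[0,0,0.02],0],[0.4,[0,0,0.07],0],[0.4,[0,0,0.12],0],[0.4,[0,0,0.155],0.0],[0.4,[0,0,0.155],0]])

```text
time: 43.68
tool_pos: [471.5, 336.2, 200.0]
tcp_rot: [178.3, -2.4, 94.3]
ft_force: [0.6, 0.5, -1.4]
finger_gap: 55.2
```

```bash
python3 - <<'E'
from h import *
optics.snapshot('top')
s=snap('wrist','w20')
x=sense();print(x['tool_pos'],x['tcp_rot'],x['finger_gap'],x['ft_force'])
E
```

```text
[469.3957512  334.92433419 194.99507547] [178.66333959  -2.2611454   94.3018758 ] 54.53691358554561 [ 0.12057398  0.06262965 -1.22981764]
```

View pics/w20.png

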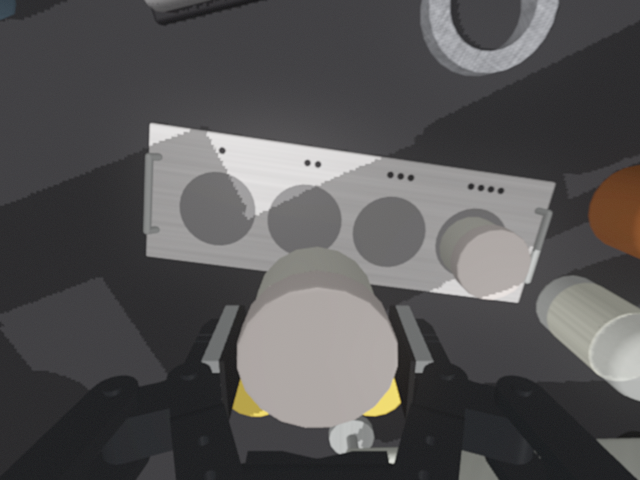

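```bash
python3 - <<'E'
from h import *
print(unproj(load('w20'),[(317.5,346)],210).round(1))
E
```

```text
[[470.  339.2 210. ]]
```

Request:
apply_moves(series=[[0.4,[0.01,-0.055,0.03],0],[0.4,[0.03,-0.112,0.03],0],[0.4,[0.06,-0.165,0.03],0],[0.4,[0.09,-0.215,0.03],0.0],[0.4,[0.12,-0.26,0.03],0]])

```text
time: 44.4
tool_pos: [589.1, 72.9, 223.2]
tcp_rot: [178.8, -2.3, 94.3]
ft_force: [1.5, 0.2, -0.2]
finger_gap: 55.2
```

```bash
python3 - <<'E'
from h import *
x=sense();print(x['tool_pos'],x['tcp_rot'],x['finger_gap'],x['ft_force'])
E
```

```text
[589.07947527  72.86064821 223.2471121 ] [178.8311236   -2.27009877  94.26261964] 55.21590111065296 [ 1.45064283  0.17628897 -0.20161255]
```

Request:
apply_moves(series=[[0.4,[0.035,-0.03,0],0],[0.4,[0.06,-0.0375,0],0],[0.4,[0.064,-0.0375,-0.02],0],[0.4,[0.064,-0.0375,-0.035],0.0],[0.4,[0.064,-0.0375,-0.035],0]])

```text
time: 45.02
tool_pos: [650.4, 36.3, 184.6]
tcp_rot: [179.2, -2.3, 94.3]
ft_force: [-0.1, 0.2, -0.7]
finger_gap: 54.9
```

```bash
python3 - <<'E'
from h import *
s=snap('side','s18');crop('s18',300,180,100,80,7)
s=snap('wrist','w21')
x=sense();print(x['tool_pos'],x['tcp_rot'],x['finger_gap'],x['ft_force'])
E
```

```text
[652.13875362  36.14600127 187.79800407] [178.89680238  -2.28061653  94.32080622] 54.8870151878687 [-0.11374794  0.66007681 -0.33530167]
```

View pics/w21.png

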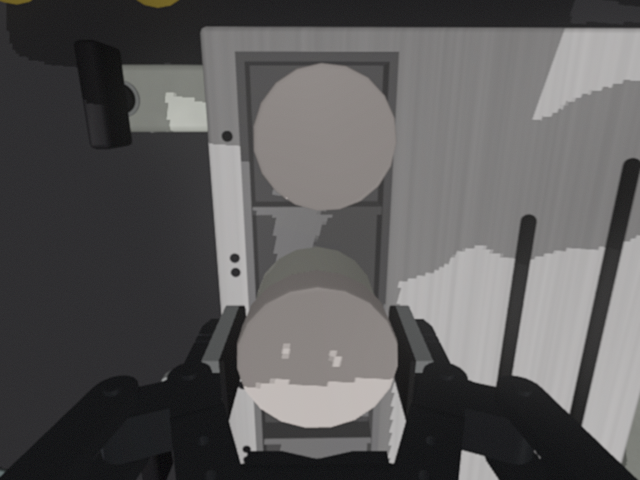

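View pics/s18_c300_180.png

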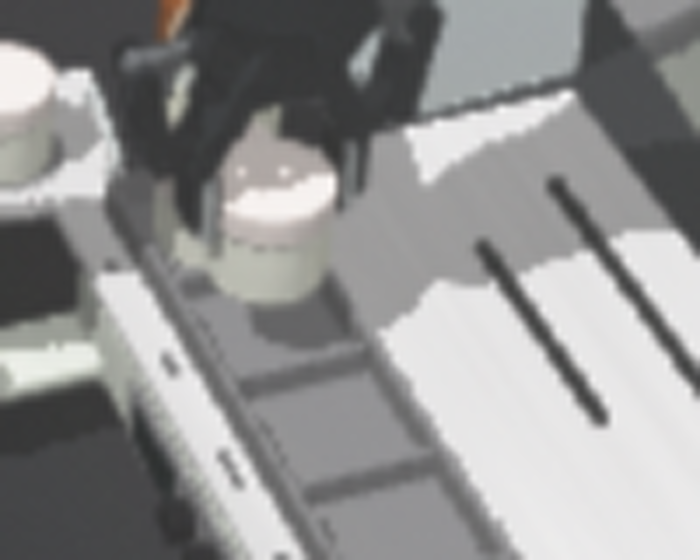

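```bash
python3 - <<'E'
from h import *
s=load('w21')
print('pot base edge->ctr y',unproj(s,[(317,248)],152.8)[0]-[0,26,0])
print('divider edges z127',unproj(s,[(317,204),(317,208),(317,213)],127).round(1))
print('side edges z127',unproj(s,[(253,225),(384,225)],127).round(1),unproj(s,[(253,225),(384,225)],127).mean(0))
print('pot sides',unproj(s,[(263,285),(373,285)],153).round(1))
crop('w21',220,190,200,110,4)
E
```

```text
pot base edge->ctr y [650.19825839  33.89613039 152.8       ]
divider edges z127 [[649.6  74.  127. ]
 [649.7  72.  127. ]
 [649.9  69.5 127. ]]
side edges z127 [[618.9  61.2 127. ]
 [683.5  65.8 127. ]] [651.20522115  63.4550154  127.        ]
pot sides [[627.4  40.9 153. ]
 [676.6  44.3 153. ]]
```

View pics/w21_c220_190.png

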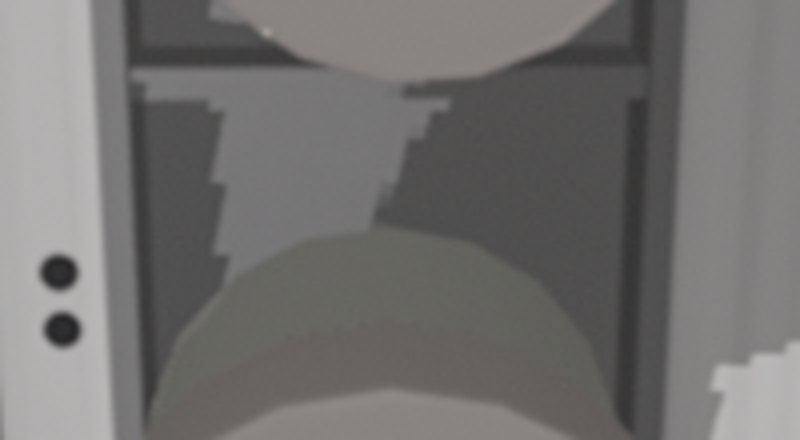

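Request:
apply_moves(series=[[0.4,[0.001,0.0015,-0.01],0],[0.4,[0.001,0.0015,-0.025],0],[0.4,[0.001,0.0015,-0.036],0],[0.4,[0.001,0.0015,-0.039],0],[0.4,[0.001,0.0015,-0.039],0]])

```text
time: 45.75
tool_pos: [652.9, 37.6, 148.4]
tcp_rot: [178.9, -2.3, 94.3]
ft_force: [-0.5, -0.2, -0.3]
finger_gap: 54.9
```

Request:
apply_moves(series=[[0.4,[0,0,-0.0015],0],[0.4,[0,0,-0.003],0],[0.4,[0,0,-0.0035],0]])

```text
time: 46.12
tool_pos: [653.3, 37.6, 146.0]
tcp_rot: [178.9, -2.3, 94.3]
ft_force: [-4.5, -0.5, 6.9]
finger_gap: 54.7
```

```bash
python3 - <<'E'
from h import *
s=snap('wrist','w22')
x=sense();print(x['tool_pos'],x['tcp_rot'],x['finger_gap'],x['ft_force'])
E
```

```text
[653.29570415  37.60767488 145.95926191] [178.8757405   -2.28049992  94.31708092] 55.008616567955514 [-1.90201445  0.21077697  4.79815993]
```

View pics/w22.png

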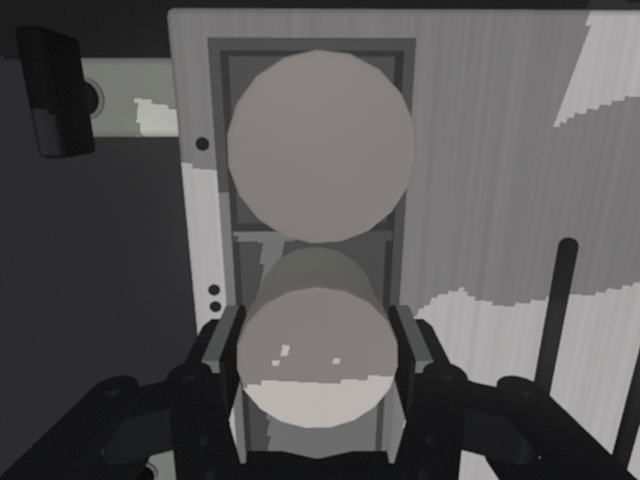

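Contact at the floor height. Release and withdraw.

Request:
apply_moves(series=[[0.4,[0,0,0],0],[0.75,[0,0,0],0],[0.85,[0,0,0],0],[0.9,[0,0,0],0],[0.9,[0,0,0.01],0]])

```text
time: 46.8
tool_pos: [652.5, 37.6, 155.1]
tcp_rot: [179.0, -2.3, 94.3]
ft_force: [-0.5, 0.2, 0.1]
finger_gap: 76.7
```

Request:
apply_moves(series=[[0.9,[0,0,0.04],0],[1,[0,0,0.09],0],[1,[-0.02,0.03,0.13],0],[1,[-0.04,0.08,0.13],0],[1,[-0.05,0.13,0.13],0]])

```text
time: 47.42
tool_pos: [602.4, 168.7, 287.5]
tcp_rot: [178.8, -2.3, 94.3]
ft_force: [1.2, 0.7, 0.0]
finger_gap: 85.3
```

```bash
python3 - <<'E'
from h import *
s=snap('side','s19');crop('s19',290,170,110,85,7)
s=snap('wrist','w23')
x=sense();print(x['tool_pos'],x['tcp_rot'],x['finger_gap'],x['ft_force'])
E
```

```text
[601.28608682 172.38841415 286.54790138] [178.92434921  -2.41006832  94.58994986] 85.42459364549724 [-0.46967989  0.29766191 -0.37142164]
```

View pics/s19_c290_170.png

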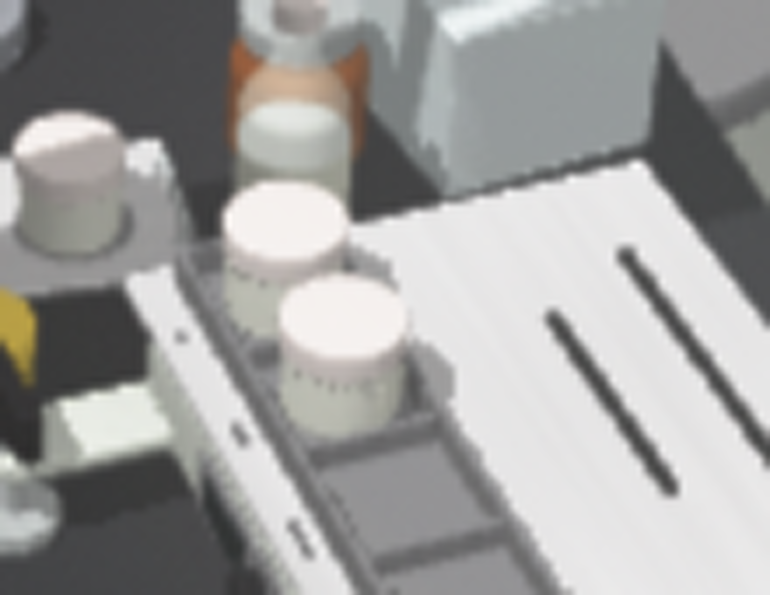

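View pics/w23.png

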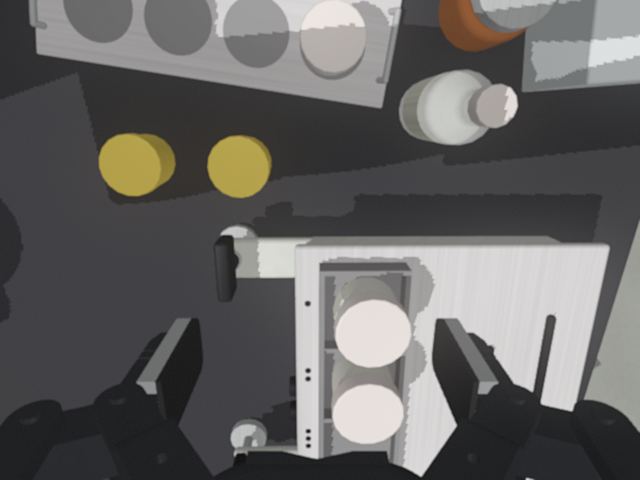

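Request:
apply_moves(series=[[1,[0,0.03,0],0.18],[1,[0,0.06,0],0.36],[1,[0,0.09,0],0.54],[1,[0.0,0.12,0],0.72],[1,[0.003,0.145,0],0.9]])

```text
time: 48.15
tool_pos: [604.5, 317.9, 287.2]
tcp_rot: [178.9, -2.4, 146.5]
ft_force: [0.7, -0.3, -0.5]
finger_gap: 85.2
```

Request:
apply_moves(series=[[1,[0,0,-0.01],0.18],[1,[0,0,-0.03],0.36],[1,[0,0,-0.06],0.52],[1,[0.0,0,-0.08],0.52],[1,[0,0,-0.08],0.52]])

```text
time: 48.78
tool_pos: [603.7, 317.1, 205.1]
tcp_rot: [179.0, -2.6, 176.1]
ft_force: [0.4, 0.7, 0.0]
finger_gap: 85.5
```

```bash
python3 - <<'E'
from h import *
print('pot2 side',cu('s19',290,170,7,[(343,319)],161),'pot1',cu('s19',290,170,7,[(285,222)],161), 'wrist',unproj(load('w23'),[(373,332),(368,413)],161))
s=snap('wrist','w24')
x=sense();print(x['tool_pos'],x['tcp_rot'],x['finger_gap'],x['ft_force'])
E
```

```text
pot2 side [[651.02149637  34.02316004 161.        ]] pot1 [[647.05660088 104.23042572 161.        ]] wrist [[648.9794433  108.34544709 161.        ]
 [653.36081585  38.56867177 161.        ]]
[604.3848005  317.47473554 206.94312122] [178.9360605   -2.44968182 176.1056615 ] 85.9869192939612 [ 0.25389636 -0.20052926  1.12163362]
```

View pics/w24.png

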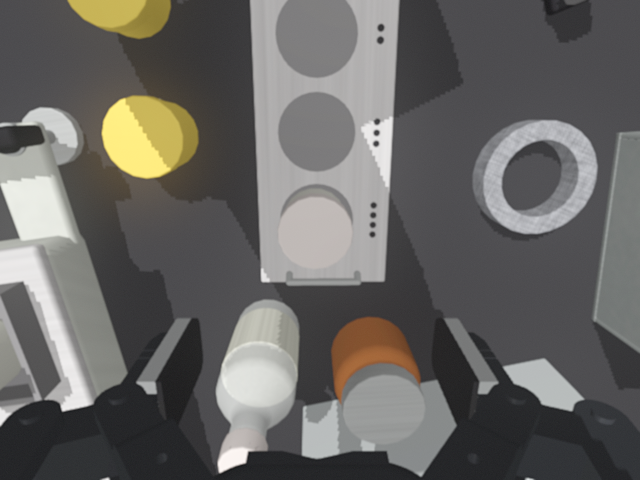

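```bash
python3 - <<'E'
from h import *
s=load('w24')
print(unproj(s,[(315.5,232)],54).round(1)); print('gel base near edge',unproj(s,[(268,302)],0).round(1),'orange',unproj(s,[(370,318)],0).round(1),'tray end',unproj(s,[(320,283)],4).round(1), unproj(s,[(262,345)],100))
E
```

```text
[[606.3 319.1  54. ]]
gel base near edge [[684.7 271.    0. ]] orange [[708.2 363.7   0. ]] tray end [[667.9 319.6   4. ]] [[668.80569027 278.26126824 100.        ]]
```

Request:
apply_moves(series=[[1,[0.0015,0.001,-0.055],0],[1,[0.0015,0.001,-0.11],0],[1,[0.0015,0.001,-0.145],0],[1,[0.0015,0.001,-0.15],0],[1,[0.0015,0.001,-0.15],0]])

```text
time: 49.45
tool_pos: [607.2, 319.0, 59.3]
tcp_rot: [178.9, -2.3, 176.1]
ft_force: [0.5, 0.5, 0.1]
finger_gap: 85.0
```

```bash
python3 - <<'E'
from h import *
s=snap('wrist','w25')
x=sense();print(x['tool_pos'],x['tcp_rot'],x['finger_gap'],x['ft_force'])
E
```

```text
[607.83112788 319.17935441  60.21834426] [178.82504086  -2.22376245 176.06629727] 85.36849226022923 [-0.0858173   0.12953878  0.28309489]
```

View pics/w25.png

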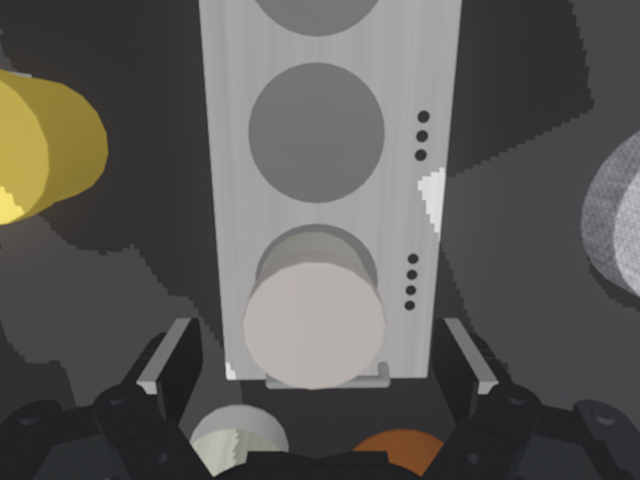

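Request:
apply_moves(series=[[1,[-0.0015,0,-0.01],0],[1,[-0.0015,0,-0.0215],0],[1,[-0.0015,0,-0.0215],0],[0.6,[-0.0015,0,-0.0215],0],[0.5,[-0.0015,0,-0.0215],0]])

```text
time: 50.12
tool_pos: [606.7, 319.4, 39.3]
tcp_rot: [178.8, -2.2, 176.1]
ft_force: [2.3, 0.4, 0.1]
finger_gap: 55.0
```

Request:
apply_moves(series=[[0.4,[0,0,0],0],[0.4,[0,0,0],0],[0.4,[0,0,0],0],[0.4,[0,0,0.0],0]])

```text
time: 50.62
tool_pos: [606.6, 319.3, 39.2]
tcp_rot: [178.8, -2.2, 176.1]
ft_force: [0.9, 0.1, 0.1]
finger_gap: 55.2
```

Request:
apply_moves(series=[[0.4,[0,0,0.02],0],[0.4,[0,0,0.07],0],[0.4,[0,0,0.13],0],[0.4,[0,0,0.185],0.0],[0.4,[0,0,0.185],0]])

```text
time: 51.25
tool_pos: [609.9, 320.7, 234.1]
tcp_rot: [178.5, -1.5, 176.1]
ft_force: [0.5, 0.9, -1.3]
finger_gap: 54.9
```

```bash
python3 - <<'E'
from h import *
optics.snapshot('top')
s=snap('wrist','w26')
x=sense();print(x['tool_pos'],x['tcp_rot'],x['finger_gap'],x['ft_force'])
E
```

```text
[607.23169164 319.58190583 226.59437307] [178.72486369  -2.02282331 176.07344464] 54.990197625914035 [ 0.02956837  0.14055314 -2.24874472]
```

View pics/w26.png

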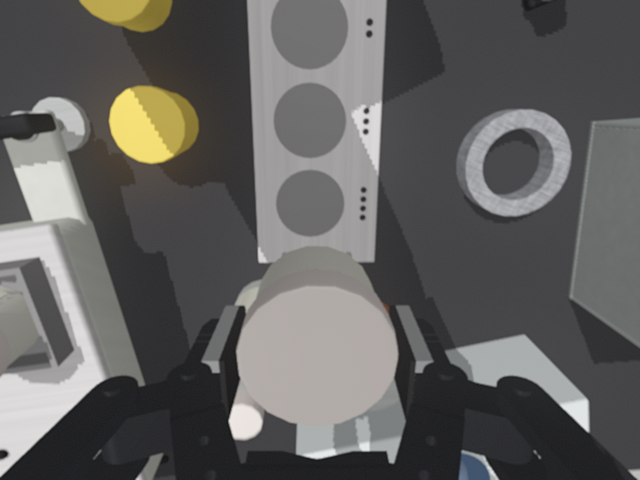

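Request:
apply_moves(series=[[0.4,[0.0,-0.05,0.005],-0.17],[0.4,[0.0,-0.1,0.005],-0.34],[0.4,[0.0,-0.15,0.005],-0.51],[0.4,[0.0,-0.2,0.005],-0.68],[0.4,[0.0,-0.25,0.005],-0.85]])

```text
time: 51.98
tool_pos: [605.8, 68.0, 229.4]
tcp_rot: [178.9, -2.1, 127.0]
ft_force: [0.5, 0.3, -0.7]
finger_gap: 55.1
```

```bash
python3 - <<'E'
from h import *
x=sense();print(x['tool_pos'],x['tcp_rot'],x['finger_gap'],x['ft_force'])
E
```

```text
[605.7793481   67.98134389 229.39852941] [178.89727934  -2.14802326 127.0487516 ] 55.0519292063644 [ 0.52652673  0.28273154 -0.7304324 ]
```

Request:
apply_moves(series=[[0.4,[0.01,-0.055,0],-0.17],[0.4,[0.025,-0.11,0],-0.34],[0.4,[0.045,-0.16,0],-0.5],[0.4,[0.0575,-0.172,-0.02],-0.569],[0.4,[0.0575,-0.172,-0.041],-0.569]])

```text
time: 52.6
tool_pos: [662.5, -105.1, 185.5]
tcp_rot: [179.1, -2.2, 94.3]
ft_force: [-0.2, -0.1, -2.4]
finger_gap: 54.8
```

```bash
python3 - <<'E'
from h import *
optics.snapshot('top')
s=snap('side','s20');crop('s20',310,200,110,85,7)
s=snap('wrist','w27')
x=sense();print(x['tool_pos'],x['tcp_rot'],x['finger_gap'],x['ft_force'])
crop('w27',220,160,200,140,4)
E
```

```text
[ 660.96536472 -102.55683773  184.77162615] [179.25190476  -2.28658051  94.56019568] 54.92832400719859 [-0.39406507  0.49832856 -1.08840687]
```

View pics/w27.png

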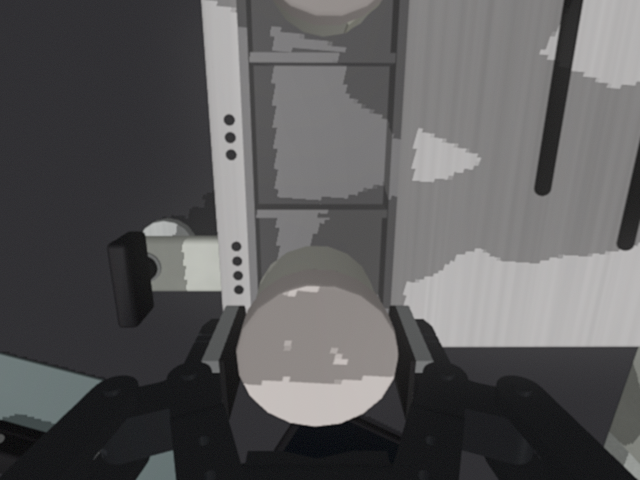

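View pics/w27_c220_160.png

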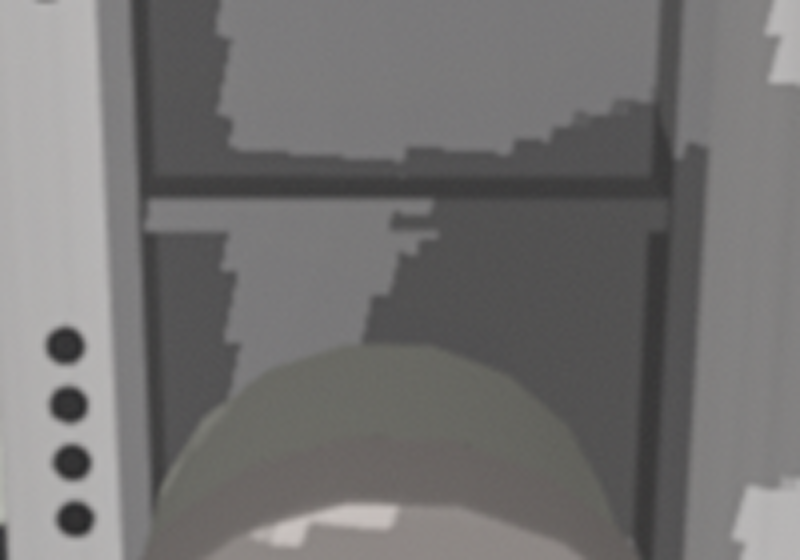

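```bash
python3 - <<'E'
from h import *
s=load('w27')
e=unproj(s,[(317,246.2)],149.8)[0]; print('pot ctr',e-26*np.array([-.0767,.997,0]))
d=unproj(s,[(317,209.5),(317,218)],127).mean(0); print('div',d)
w=unproj(s,[(220+147/4,160+60),(220+668/4,160+60)],127); print(w.round(1)); m=w.mean(0)
print('well4 ctr', d+ (m[0]-d[0])*np.array([1,0,0]) -35*np.array([-.0767,.997,0]))
E
```

```text
pot ctr [ 660.62062652 -103.97847695  149.8       ]
div [658.15255683 -69.05077836 127.        ]
[[629.4 -74.4 127. ]
 [692.2 -69.5 127. ]]
well4 ctr [ 663.4858842  -103.94577836  127.        ]
```

Request:
apply_moves(series=[[0.4,[0.0025,0,-0.005],0],[0.4,[0.0025,0,-0.02],0],[0.4,[0.0025,0,-0.033],0],[0.4,[0.0025,0,-0.0365],0],[0.4,[0.0025,0,-0.0365],0]])

```text
time: 53.38
tool_pos: [663.3, -102.5, 148.0]
tcp_rot: [179.3, -2.3, 94.6]
ft_force: [0.6, 0.1, -0.8]
finger_gap: 54.8
```

Request:
apply_moves(series=[[0.4,[0,0,-0.001],0],[0.4,[0,0,-0.002],0],[0.4,[0,0,-0.0025],0]])

```text
time: 53.75
tool_pos: [663.6, -102.6, 146.3]
tcp_rot: [179.2, -2.3, 94.6]
ft_force: [-2.8, 0.4, 4.2]
finger_gap: 55.1
```

```bash
python3 - <<'E'
from h import *
s=snap('wrist','w28')
x=sense();print(x['tool_pos'],x['tcp_rot'],x['finger_gap'],x['ft_force'])
E
```

```text
[ 663.63402948 -102.6533651   146.36404248] [179.22278545  -2.27532164  94.55887487] 54.75290361570843 [-0.9935493  -0.28028476  2.70823237]
```

View pics/w28.png

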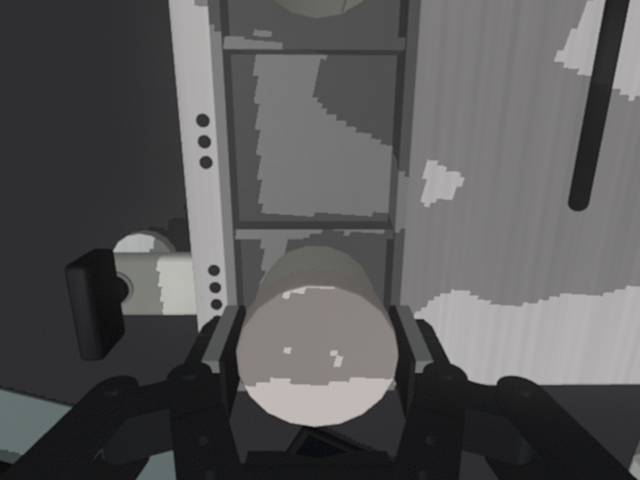

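Request:
apply_moves(series=[[0.4,[0,0,0],0],[0.75,[0,0,0],0],[0.85,[0,0,0],0],[0.9,[0,0,0],0],[0.9,[0,0,0.01],0]])

```text
time: 54.42
tool_pos: [662.9, -102.5, 155.5]
tcp_rot: [179.3, -2.3, 94.6]
ft_force: [-0.4, 0.5, 0.2]
finger_gap: 76.6
```

Request:
apply_moves(series=[[0.9,[0,0,0.04],0],[1,[0,0,0.09],0],[1,[-0.04,0.0,0.13],0.1],[1,[-0.09,0.0,0.15],0.25],[1,[-0.15,0.0,0.15],0.4]])

```text
time: 55.05
tool_pos: [512.8, -102.8, 309.1]
tcp_rot: [179.1, -2.1, 117.8]
ft_force: [0.2, 0.7, 0.9]
finger_gap: 85.4
```

Request:
apply_moves(series=[[1,[-0.05,0.05,0],0.15],[1,[-0.1,0.11,0],0.3],[1,[-0.13,0.17,0],0.45],[1,[-0.13,0.23,0],0.6],[1,[-0.13,0.23,0],0.6]])

```text
time: 55.68
tool_pos: [381.9, 129.9, 310.5]
tcp_rot: [179.0, -2.0, 152.5]
ft_force: [0.6, -0.1, -0.1]
finger_gap: 85.2
```

```bash
python3 - <<'E'
from h import *
s=snap('side','s21')
s=snap('top','t4')
x=sense();print(x['time'],x['tool_pos'],x['tcp_rot'],x['finger_gap'],x['ft_force'])
crop('s21',300,180,110,85,7)
E
```

```text
55.775 [382.29441159 129.25939934 310.19822995] [179.01809298  -2.0068653  152.38536288] 85.14294259632997 [ 0.85362411 -0.48067876  0.21319044]
```

View pics/s21.png

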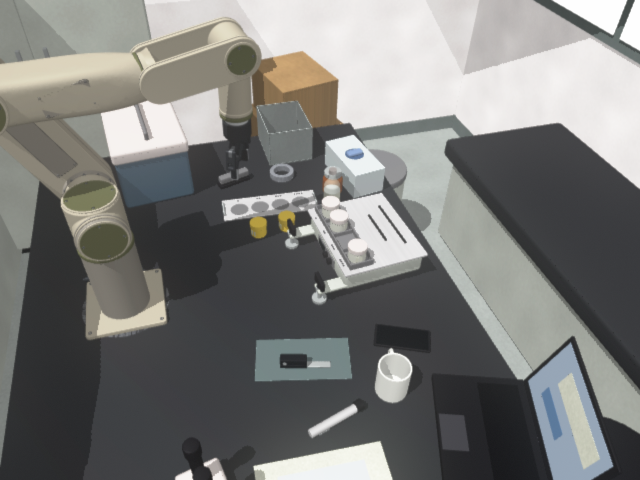

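View pics/t4.png

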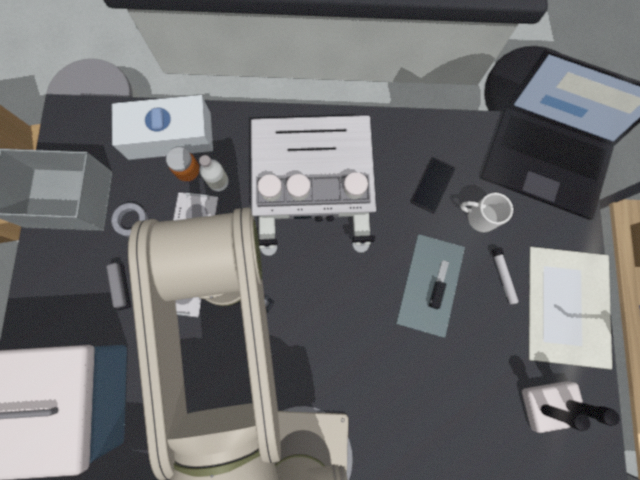

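View pics/s21_c300_180.png

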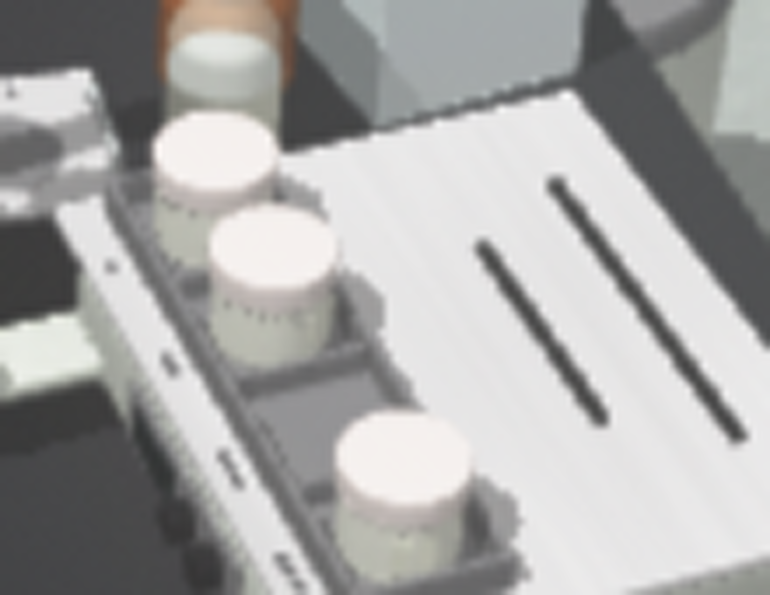

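```bash
python3 - <<'E'
from h import *
print(cu('s21',300,180,7,[(215,150),(273,247),(402,458)],161).round(1))
print(unproj(load('t4'),[(270,186),(298,185),(356,183)],161).round(1))
a=np.array([647.5,105.9]);print([ (a-70*k*np.array([-.0767,.997])).round(1) for k in(0,1,3)])
x=sense();print(x['time'],x['finger_gap'],x['ft_force']); hand_in()
E
```

```text
[[ 647.5  105.6  161. ]
 [ 651.4   35.3  161. ]
 [ 660.4 -104.6  161. ]]
[[ 644.9  103.5  161. ]
 [ 650.1   36.1  161. ]
 [ 660.9 -103.8  161. ]]
[array([647.5, 105.9]), array([652.9,  36.1]), array([ 663.6, -103.5])]
55.775 85.14294259632997 [ 0.85362411 -0.48067876  0.21319044]
the job is handed in; nothing more can be done
```

The job is finished and handed in at about 56 s of the 210 s allowed. The hand-in gives no verdict, so the results below are from my own checks.

- **Loose foot:** The blade slid in to about the disc's middle under the right front foot with no resistance, so that was the one hanging clear. I screwed it clockwise until the torque rose sharply to about 3 N m.
- **Blade tried again:** It then jammed at the right foot with about 16 N, and after that at the left foot with about 9 N.
- **Feeler gauge:** It lies flat on its mat.
- **Pots:** Pots 1, 2 and 4 were present and went into their wells in that order; there was no pot 3. Pot 1 had been knocked aside on the tray during the run, so I found its new position before picking it up.

In the last pictures every pot stands upright, within about 4 mm of its well's centre. The top and side cameras disagreed by 1 to 3 mm on this. Nothing else looks moved, the gripper was open and clear, and no check failed.

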